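# Cap the grinder sump: seat a camlock coupling and close both cam arms

### The job

Pick up the plugged camlock coupling from the bench and push it down onto the grooved adaptor on the sump tank until it is fully home, with both cam arms still raised. Then swing its two cam arms fully down against its sides, one after the other, and leave it. Press firmly but gently, so that the fitting is never strained, and do not disturb the other things on the bench.

Things in the scene. Friction and masses are not known exactly. Their poses are not given: they have to be found in the camera images.
- coupling_mid (a point): The loose plugged coupling: round aluminium shell 61 mm across, 37 mm high, about 0.5 kg, standing mouth down, its two cam arms standing out along its +y and -y. Bore 47.5 mm wide, 30 mm deep. This point is on its axis (z, up), 33 mm above the mouth plane. Fully home it lies 3 mm above spigot_top, metal on metal.
- plug (a point): Centre of the square steel plug on top of the coupling, the place to grip it: 30 x 30 mm, sides along the coupling's x and y axes, from 36 to 66 mm above the mouth (this point 51 mm). Pinch the faces that look along +x and -x, clear of the cam arms.
- spigot_top (a point): Centre of the metal top face of the upright round adaptor fixed on the sump tank (grey box 180 x 140 x 55 mm); z up, 145 mm above the bench. Adaptor 45.5 mm in diameter, tapering to 41 mm over its top 3.5 mm, with a groove 9 to 23 mm down. The coupling may sit at any yaw; when home its mouth is 30 mm below this point and 60 mm above the tank.
- seal_top (a point): Centre of the top of the black rubber seal in the adaptor, 35 mm wide, standing 6 mm proud of the metal face. It resists being pressed in with a steady 12 N or so and stays where pushed. The coupling's weight alone does not press it in. Pushed home, the coupling meets metal hard and stays when let go. The fitting is strained above 45 N.
- cam_left (a joint): Angle of the cam arm on the coupling's +y side, hinged along the coupling's x: 0 raised highest (30 degrees above level), 0.53 level, pointing outwards, 2.1 closed (hard stop), hanging straight down along the side. Starts at 0 to 0.45; stays where left (0.04 N m). With the coupling home its nose enters the adaptor's groove; if not home, the nose may jam.
- cam_right (a joint): The same for the cam arm on the coupling's -y side.
- cam_left_tip (a point): Middle of the cross bar (18 mm long, 8.4 mm thick) at the free end of the +y cam arm, 61 mm from its hinge. The arm is a flat brass bar 12 mm wide and 5 mm thick, its middle 3 mm outside the line through the hinge. When raised, push it down on its upper, outer face; when hanging, that face looks outwards.
- cam_left_hinge (a point): Hinge axis of the +y cam arm, 32 mm from the coupling's axis, 18 mm above its mouth, 15 mm below coupling_mid.
- cam_right_tip (a point): The same end of the -y cam arm.
- cam_right_hinge (a point): Hinge axis of the -y cam arm.
- pot: Bystander: blue enamel pot, 170 mm wide, 100 mm high.
- wheel: Bystander: grey abrasive wheel lying flat, 76 mm wide, 20 mm thick.
- wrench: Bystander: wrench lying on the bench, 150 mm long.
- paste: Bystander: steel can, 64 mm wide, 75 mm high.
Mind the look-alikes: they are no part of the job. Several things look just like the part that bears spigot_top: the one meant starts nearest to the robot's base.

How it is judged:
By the outcome, as a careful person would: the job done as asked, in the order asked, and still so for the second after the job is handed in, with the robot touching nothing.
It also fails if it takes over 72 s, if anything falls off the work surface, if the arm or the gripper's body presses on something with over 40 N, if the wrist force passes 120 N, or if a joint passes its speed limit or range.

### The arm

A 7-joint arm with a two-finger parallel gripper is mounted at the origin on the work surface. World frame = base frame: x ahead of the robot, y to its left, z up, the work surface at z = 0. Lengths are in mm, angles in rad, forces in N, time in s.
With the tool pointing down it reaches from about 425 to 875 mm from the base axis. Payload 8.4 kg.
Tool frame: the origin (TCP) lies on the centre line of the jaws, within the pads' length; the fingertips stand 11 mm ahead of it and the grasp point (between the pads) lies 8 mm behind it (arm.finger_overhang is the distance from the TCP to the fingertips, in mm); y points along the fingers, z is the direction in which the jaws open and shut, and the axes are right-handed (so a half turn about y gives the same grasp; the last joint's range is limited). The gripper opens to 87 mm and grips with 3 to 60 N. Pads are 19 mm wide; open, the fingers measure 117 mm over their backs; the gripper's body (75 mm by 190 mm) begins 51 mm behind the grasp point.
Start: joints at [-1.206, 0.333, 0.04, 1.465, -0.013, 1.343, -0.059], TCP at [290.773, 581.303, 194.146] pointing down, gripper open.
Joint ranges: [-2.58, 2.58], [-0.38, 2.09], [-1.3, 1.39], [0.25, 2.4], [-1.5, 4.64], [0.08, 2.09], [-2.65, 2.65]. Speed limits (rad/s): [2.22, 2.22, 2.79, 2.79, 3.14, 3.14, 3.14].

### API

Orientations are given as a unit quaternion [x, y, z, w].
In Python, from plant import arm gives the robot as it stands.
- The arm moves only by the tool servo_tool, never from a script. Its argument "moves" is one flat list of numbers, 4 for each row, row after row: the shift along the tool's x, y, z in m, then the turn about the tool's y in degrees. A call has 1 to 20 rows; each row shifts and turns the commanded pose from where the row before left it, along the tool's axes as they then stand; what a row does not reach is not made up. A row lasts 1/12 s, in which the tool goes at most 41.7 mm and 7.16 degrees, less where a joint would pass 70% of its speed; a pose out of reach is approached as far as the arm can. A call with a gripper value outside its range is refused whole. "claw" is the opening, from -1 (shut) to 1 (fully open), set as the call begins (left out, the last holds). The fingers move at their own pace and stop on an object; the grip force is fixed at half the most. Time passes only in rows, so rows that do not move let the fingers close. It gives the time, the measured TCP pose, the force and the opening at its end, in the units of the state.
- arm.sense(): the state, without advancing time (a new reading comes with each control period).
- arm.capture(name): name is "scene" or "top"; returns the picture (420x560x3 uint8, red, green, blue); there is no depth.
- arm.calibration(name): a dict with "mtx" (3x3 intrinsics, pixels), "dist_coeffs" ([k1, k2, p1, p2, k3] as OpenCV has them; the pictures are not rectified), "R" (3x3) and "t" (3): a world point X has camera coordinates R X + t. Camera axes: x right, y down, z forward; pixel columns grow to the right and rows downward; lengths in mm; the calibration is good to about 2 mm. A picture is of the moment at which its call begins. calibration takes no time and is no camera call.
- arm.close_job(): hands the job in, once; it reports no verdict.
The state is a dict: "t": time; "joints": joint angles; "dq": joint speeds; "effort": joint torques, N m; "ee_pos": TCP position; "orientation": TCP orientation; "wrist_force": force on the tool from outside, world axes, zero at the start; "wrist_torque": the same for the moment, N m; "grip_width": finger opening in mm.
Only numpy, scipy, OpenCV 4.12 (cv2) and the standard library are available. Lean on these libraries where they do the work, as an engineer would, in place of code of your own. Each camera call takes 0.05 s, during which the arm holds its last target.

## Working session

There is one attempt and no reset: what is moved stays moved. The work goes in short steps, Python scripts to look and compute and a tool call to move; the robot and the scene stay as the last step left them, time stands still between calls to the robot, and variables do not carry over. Pictures are saved under pics/ and viewed, and the job is handed in when it is done.

Besides the shell and the picture viewer there is one more tool, called after "Emit:" as name(argument=value, ...) on one line, values as JSON. servo_tool: Moves the arm, as the interface text tells. Its arguments: {"type":"object","properties":{"moves":{"type":"array"},"claw":{"type":"number"}},"required":["moves"]}

```bash
ls; mkdir -p pics
python3 - <<'E'
from plant import arm
import cv2
s=arm.sense();print(s)
for n in("scene","top"):
    im=arm.capture(n);cv2.imwrite(f"pics/{n}0.png",im[:,:,::-1]);print(n,arm.calibration(n))
E
```

```text
pics
{'t': 0.0, 'joints': array([-1.20620056,  0.3338615 ,  0.03988139,  1.46626737, -0.01340894,
        1.34326414, -0.05849081]), 'dq': array([ 1.07565120e-03,  4.32878475e-04, -5.10164123e-04,  2.72306446e-03,
       -2.32160537e-05,  1.16260568e-03, -2.92298355e-04]), 'effort': array([-9.51034281e-05, -6.56369448e+01,  1.33539174e+00, -4.03789866e+01,
       -5.96966338e-02,  4.54038265e-02,  1.97026020e-04]), 'ee_pos': array([290.58181268, 580.87489924, 193.29322978]), 'orientation': array([ 0.68871206, -0.1626078 ,  0.16242558, -0.68764259]), 'wrist_force': array([ 0.74559352, -0.42635444,  0.0517513 ]), 'wrist_torque': array([ 0.03542941, -0.02934815,  0.01126585]), 'grip_width': 86.99098770354472}
scene {'mtx': array([[521.71163571,   0.        , 280.11112649],
       [  0.        , 521.71163571, 214.24959875],
       [  0.        ,   0.        ,   1.        ]]), 'dist_coeffs': array([-0.1207189,  0.       ,  0.       ,  0.       ,  0.       ]), 'R': array([[-0.8733661 ,  0.48703273,  0.00554718],
       [ 0.39550508,  0.71579014, -0.57551735],
       [-0.2842664 , -0.5004434 , -0.81777076]]), 't': array([ 562.55522322, -108.71298025, 1383.92137635])}
top {'mtx': array([[517.2290831 ,   0.        , 271.25739185],
       [  0.        , 517.2290831 , 206.88306393],
       [  0.        ,   0.        ,   1.        ]]), 'dist_coeffs': array([-0.0507481,  0.       ,  0.       ,  0.       ,  0.       ]), 'R': array([[-0.01441434, -0.99988665,  0.00434811],
       [-0.98787676,  0.01356871, -0.15464604],
       [ 0.15456951, -0.00652452, -0.98796037]]), 't': array([ -77.4659903 ,  615.58041458, 1469.24046578])}
```

Run:
```python
import cv2
for n in("scene","top"):
    im=cv2.imread(f"pics/{n}0.png");cv2.imwrite(f"pics/{n}0b.png",cv2.resize(im,(800,600),interpolation=cv2.INTER_CUBIC))
```

```text
(no output)
```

View pics/scene0b.png

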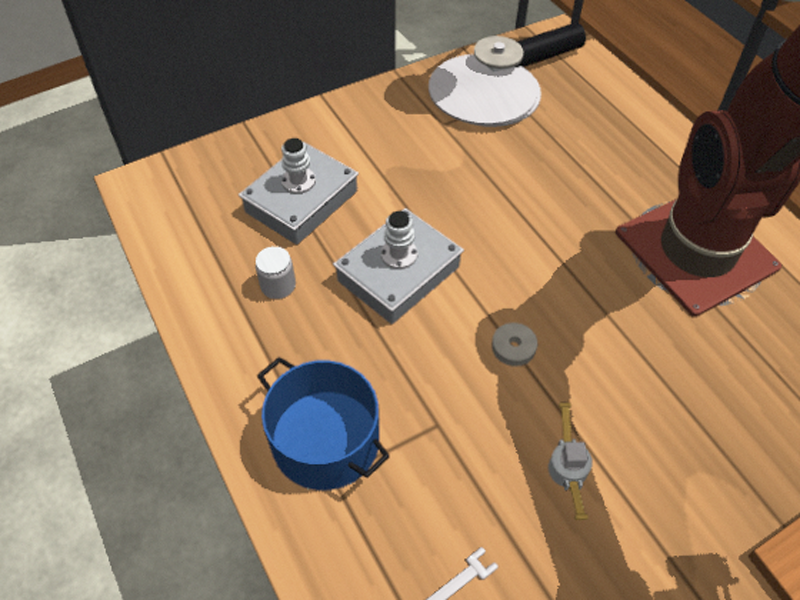

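View pics/top0b.png

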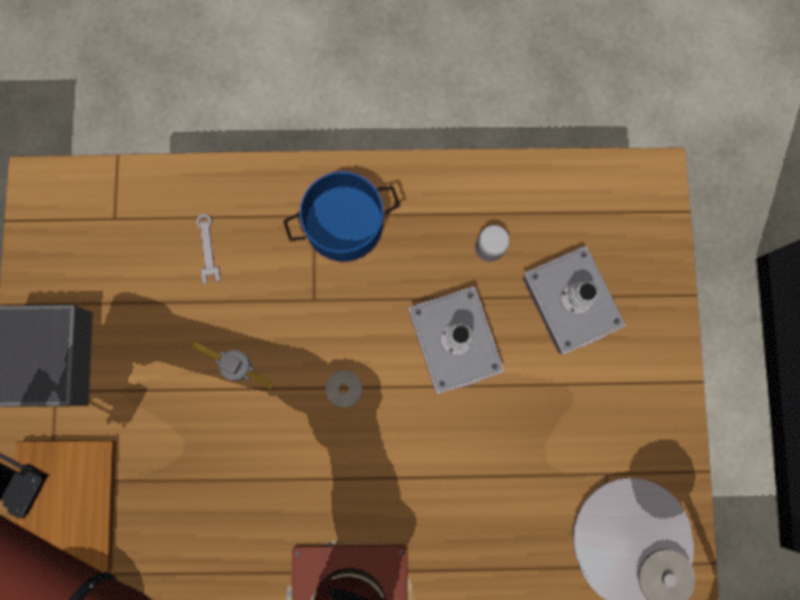

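```bash
cat > h.py <<'E'
from plant import arm
import cv2, numpy as np
from scipy.optimize import least_squares
from scipy.spatial.transform import Rotation as Ro
C={n:arm.calibration(n) for n in("scene","top")}
def proj(n,X):
    c=C[n];X=np.atleast_2d(np.array(X,float))
    return cv2.projectPoints(X,cv2.Rodrigues(c['R'])[0],c['t'],c['mtx'],c['dist_coeffs'])[0][:,0]
def onz(n,uv,z):
    c=C[n];p=cv2.undistortPoints(np.array([[uv]],float),c['mtx'],c['dist_coeffs'])[0,0]
    d=c['R'].T@np.array([p[0],p[1],1]);o=-c['R'].T@c['t']
    return o+d*(z-o[2])/d[2]
def tri(a,b):
    f=lambda X:np.r_[proj('scene',X)[0]-a,proj('top',X)[0]-b]
    r=least_squares(f,[600,0,100]);return r.x,r.fun
def crop(n,fn,out,x0,y0,w,h,k):
    im=cv2.imread(fn)[y0:y0+h,x0:x0+w];cv2.imwrite(out,cv2.resize(im,None,fx=k,fy=k,interpolation=cv2.INTER_CUBIC))
E
python3 - <<'E'
from h import *
crop('scene','pics/scene0.png','pics/c1.png',365,270,70,105,7.5-2)
crop('top','pics/top0.png','pics/c2.png',125,230,75,55,10)
crop('scene','pics/scene0.png','pics/c3.png',225,135,110,95,6)
crop('top','pics/top0.png','pics/c4.png',280,190,80,90,6)
E
```

```text
(no output)
```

View pics/c1.png

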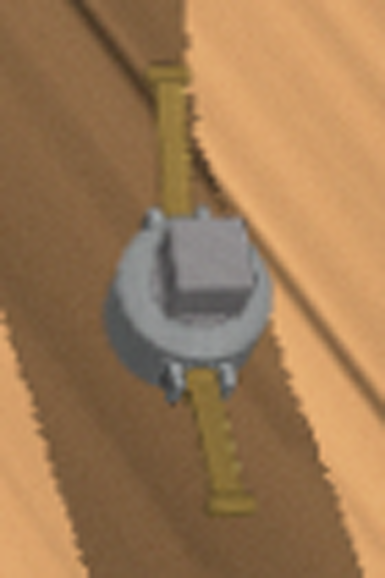

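View pics/c2.png

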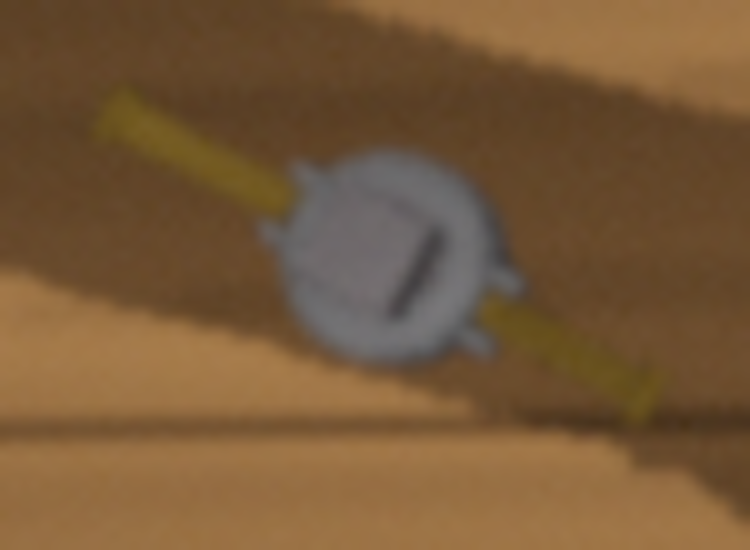

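View pics/c3.png

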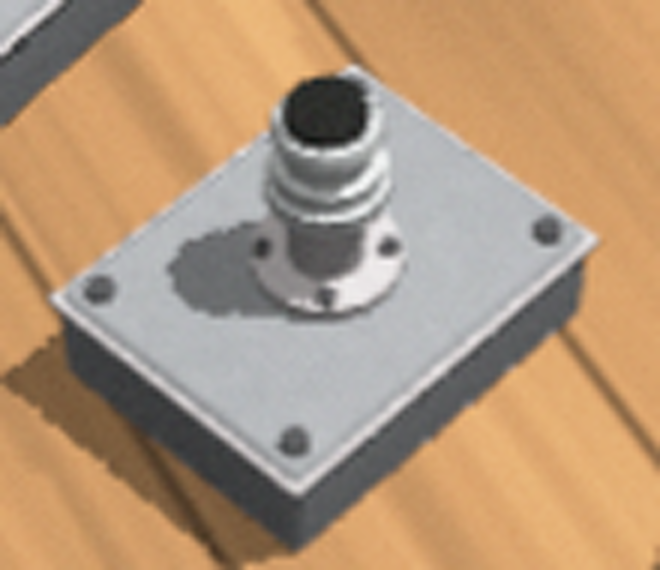

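View pics/c4.png

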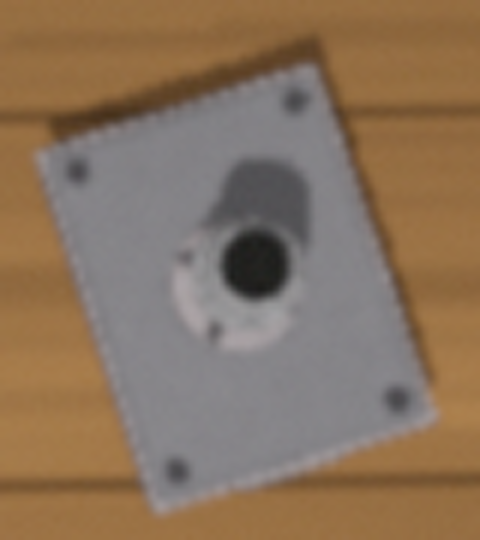

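Run:
```python
from h import *
p=lambda *a:print(*[np.round(x,1) for x in a])
A,B=tri([395.1,283.0],[189.35,268.85]),tri([406.6,361.0],[136.5,241.3])
p(*A);p(*B)
p((A[0]+B[0])/2); d=B[0]-A[0]; p(np.degrees(np.arctan2(d[1],d[0])),d)
p(onz('top',[163.5,255.2],37)); p(onz('scene',[403.3,315.6],66))
p(*tri([279.1,153.2],[322.2,233.7])); p(onz('scene',[279.1,153.2],151),onz('top',[322.2,233.7],151))
# dark obj left
for uv in [(52,215),(55,283),(63,215)]: p('box',onz('top',uv,0),onz('top',uv,100))
s=arm.sense();print(Ro.from_quat(s['orientation']).as_matrix().round(3))
p(proj('top',s['ee_pos']),proj('scene',s['ee_pos']))
```

```text
[437.3 154.2  37.5] [ 0.  0.  0. -0.]
[520.1 311.5  31.6] [ 0.1  0.   0.1 -0.1]
[478.7 232.9  34.6]
62.2 [ 82.8 157.3  -5.9]
[477.8 230.2  37. ]
[481.1 234.5  66. ]
[ 523.4 -223.2  143.6] [-0.1 -0.  -0.   0. ]
[ 526.6 -217.4  151. ] [ 522.8 -222.6  151. ]Traceback (most recent call last):
  File "<stdin>", line 9, in <module>
  File "<stdin>", line 2, in <lambda>
    return _wrapfunc(a, 'round', decimals=decimals, out=out)
    return _wrapit(obj, method, *args, **kwds)
    result = getattr(arr, method)(*args, **kwds)
numpy._core._exceptions._UFuncNoLoopError: ufunc 'multiply' did not contain a loop with signature matching types (dtype('<U3'), dtype('float64')) -> None
```

```bash
cat >> h.py <<'E'
def st():
    s=arm.sense();R=Ro.from_quat(s['orientation']).as_matrix()
    yaw=np.degrees(np.arctan2(R[1,2],R[0,2]))
    print('t',round(s['t'],2),'pos',s['ee_pos'].round(1),'zyaw',round(yaw,2),'tilt',np.degrees(np.arccos(-R[2,1])).round(2),'F',s['wrist_force'].round(1),'T',s['wrist_torque'].round(2),'w',round(s['grip_width'],1),'j',s['joints'].round(2))
    return s,R,yaw
def to(p,yaw=None):
    "shift in tool axes (m) to world point p from measured pose, and turn about y (deg) to have z-axis yaw"
    s,R,y=st();d=R.T@(np.array(p)-s['ee_pos'])/1000
    print('shift',d.round(4))
    if yaw is not None:
        t=(yaw-y+90)%180-90   # world yaw change; tool y is down -> turn = -t
        print('turn about tool y',-t)
        print('shift after turning first', (Ro.from_euler('z',t,degrees=True).as_matrix()@R).T.dot((np.array(p)-s['ee_pos'])/1000).round(4))
E
python3 - <<'E'
from h import *
s,R,y=st();print(R.round(3))
to([480,233,200],-27.8)
for uv in [(52,215),(55,283),(63,215)]: print('box',onz('top',uv,0).round(),onz('top',uv,150).round())
print(proj('top',s['ee_pos']),proj('scene',s['ee_pos']))
E
```

```text
t 0.1 pos [290.6 580.9 193.3] zyaw 63.42 tilt 0.09 F [ 0.1  0.1 -0.6] T [ 0.04  0.02 -0.02] w 86.8 j [-1.21  0.33  0.04  1.47 -0.01  1.34 -0.06]
[[ 0.894 -0.001  0.447]
 [-0.447 -0.001  0.894]
 [ 0.    -1.    -0.001]]
t 0.1 pos [290.6 580.9 193.3] zyaw 63.42 tilt 0.09 F [ 0.1  0.1 -0.6] T [ 0.04  0.02 -0.02] w 86.8 j [-1.21  0.33  0.04  1.47 -0.01  1.34 -0.06]
shift [ 0.325  -0.0063 -0.2264]
turn about tool y -88.77550182179334
shift after turning first [-0.2194 -0.0062 -0.3298]
box [606. 581.   0.] [584. 517. 150.]
box [401. 562.   0.] [399. 500. 150.]
box [606. 547.   0.] [584. 487. 150.]
[[ 15.89583673 325.1753961 ]] [[615.86834055 390.26386787]]
```

Emit:
servo_tool(moves=[0,-0.025,0,0,0,-0.025,0,0,0.013,0,-0.009,0,0.026,0,-0.018,0,0.026,0,-0.018,0,0.026,0,-0.018,0,0.026,0,-0.018,0,0.026,0,-0.018,0,0.026,0,-0.018,0,0.026,0,-0.018,0,0.026,0,-0.018,0,0.026,0,-0.018,0,0.026,0,-0.018,0,0.026,0,-0.018,0,0.026,0,-0.018,0,0.026,0,-0.02,0], claw=1)

```text
t: 1.43
ee_pos: [495.4, 203.7, 243.9]
orientation: [-0.688, 0.162, -0.162, 0.688]
wrist_force: [0.2, 0.5, -0.2]
grip_width: 86.9
```

Emit:
servo_tool(moves=[0,0,0,4,0,0,0,7,0,0,0,7,0,0,0,7,0,0,0,7,0,0,0,7,0,0,0,7,0,0,0,7,0,0,0,7,0,0,0,7,0,0,0,7,0,0,0,7,0,0,0,7,0,0,0,3.2,0,0,0,0,0,0,0,0])

```text
t: 2.77
ee_pos: [494.9, 205.0, 243.9]
orientation: [-0.366, 0.605, -0.605, 0.366]
wrist_force: [-1.0, -0.5, 0.2]
grip_width: 87.1
```

Run:
```python
from h import *
to([480,233,150],152.2)
for n in C: cv2.imwrite(f'pics/{n}1.png',arm.capture(n)[:,:,::-1])
s=arm.sense();print({n:proj(n,s['ee_pos']+[0,0,-11]) for n in C})
crop('scene','pics/scene1.png','pics/s1.png',340,220,120,160,3.7)
crop('top','pics/top1.png','pics/t1.png',100,180,130,130,4.5)
```

```text
t 2.77 pos [494.9 205.  243.9] zyaw -27.65 tilt 0.02 F [-1.  -0.5  0.2] T [-0.1   0.11 -0.04] w 87.1 j [-0.83  0.07  0.38  1.68 -0.03  1.39 -0.93]
shift [-0.0179  0.0939 -0.0262]
turn about tool y 0.15104666720208115
shift after turning first [-0.0178  0.0939 -0.0262]
{'scene': array([[406.11142367, 268.56694961]]), 'top': array([[157.96741052, 243.51877091]])}
```

View pics/s1.png

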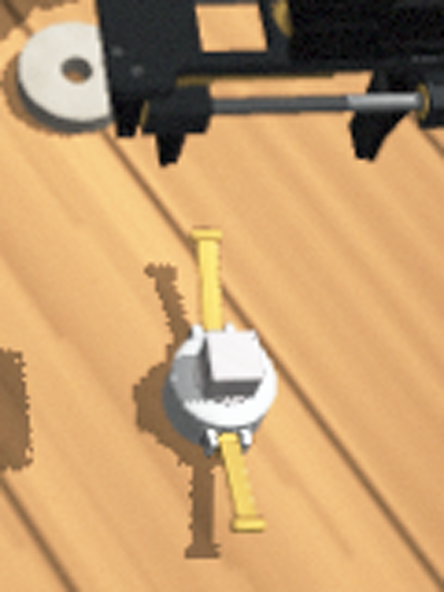

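View pics/t1.png

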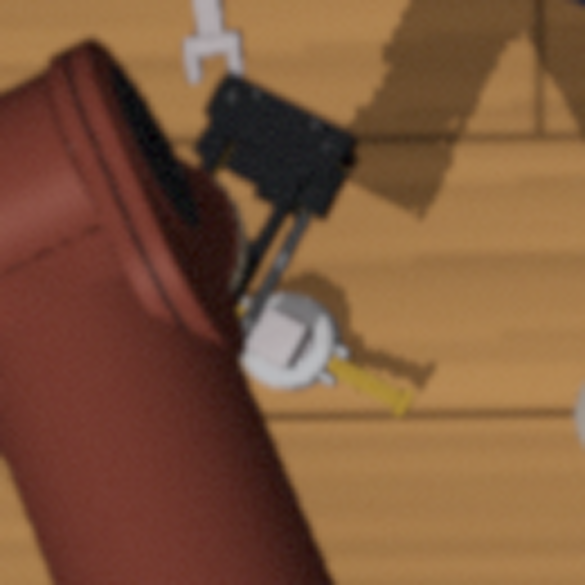

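```bash
cat >> h.py <<'E'
def overlay(n,fn,out,pts,x0,y0,w,h,k):
    im=cv2.imread(fn)[y0:y0+h,x0:x0+w];im=cv2.resize(im,None,fx=k,fy=k,interpolation=cv2.INTER_CUBIC)
    for q in proj(n,pts):
        u=((q-[x0,y0]+.5)*k-.5).astype(int);cv2.drawMarker(im,tuple(int(a) for a in u),(0,0,255),cv2.MARKER_CROSS,10,1)
    cv2.imwrite(out,im)
E
python3 - <<'E'
from h import *
s,R,y=st();p=s['ee_pos'];P=[]
for a in(-58.5,-43.5,43.5,58.5):
  for x in (-9.5,9.5):
    P.append(p+R@[x,11,a]);
P.append(p)
overlay('scene','pics/scene1.png','pics/s1o.png',P,340,200,120,120,5)
overlay('top','pics/top1.png','pics/t1o.png',P,100,180,130,130,4.5)
E
```

```text
t 2.87 pos [495.  205.1 244. ] zyaw -27.65 tilt 0.01 F [-0.1  0.4  0. ] T [-0.05  0.07 -0.05] w 86.9 j [-0.83  0.07  0.38  1.68 -0.03  1.39 -0.93]
```

View pics/s1o.png

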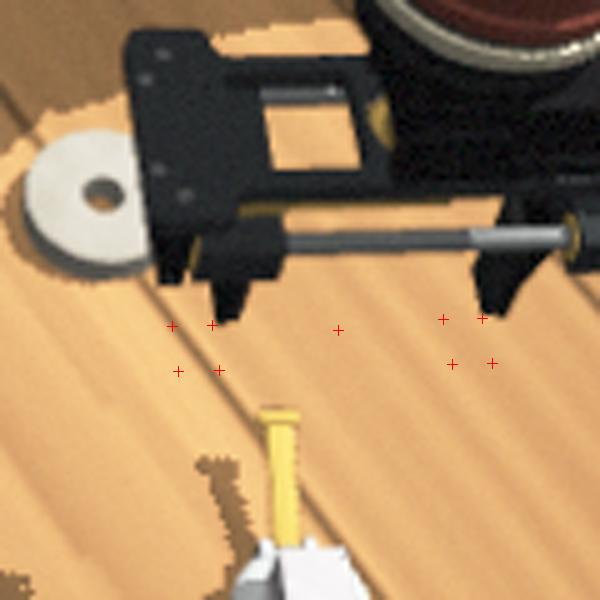

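View pics/t1o.png

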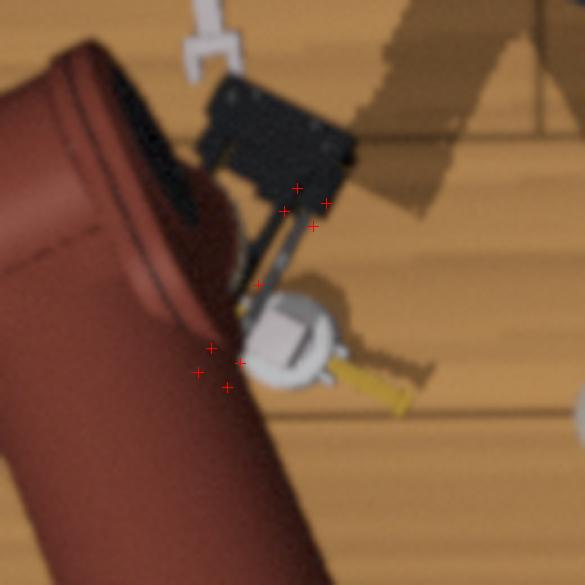

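Run:
```python
from h import *
for n in C: print(n,proj(n,[[0,0,0],[0,0,20]]))
overlay('scene','pics/scene0.png','pics/b.png',[[0,0,0],[-85,-85,0],[85,-85,0],[85,85,0],[-85,85,0]],410,110,150,120,5)
s=arm.sense();p=s['ee_pos'];R=Ro.from_quat(s['orientation']).as_matrix()
P=[p+R@[x,-59,z] for x in(-37.5,37.5) for z in (-95,95)]+[p+R@[0,-200,0],p+R@[0,-100,0]]
overlay('scene','pics/scene1.png','pics/s1o.png',P,320,120,160,120,5)
overlay('top','pics/top1.png','pics/t1o.png',P,100,180,130,130,4.5)
```

```text
scene [[487.79534431 174.11492514]
 [490.17547952 169.36572811]]
top [[244.23317803 421.62990553]
 [243.89985346 423.42946593]]
```

View pics/b.png

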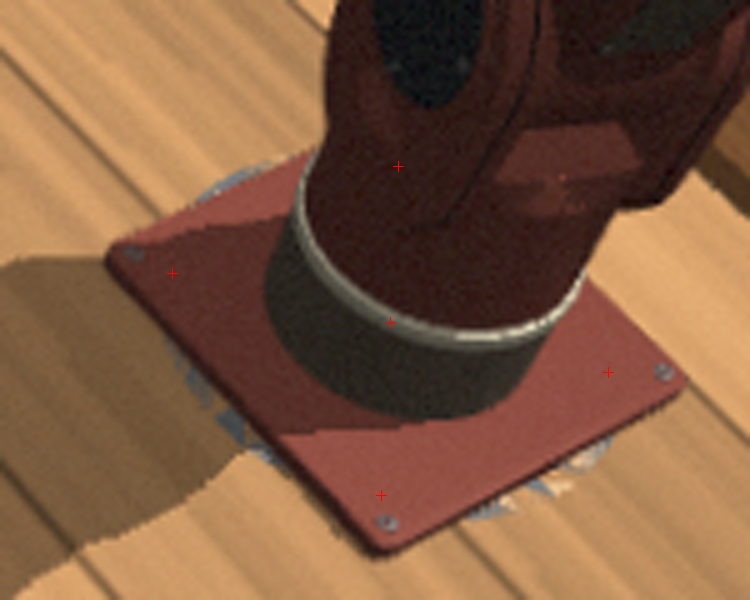

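View pics/s1o.png

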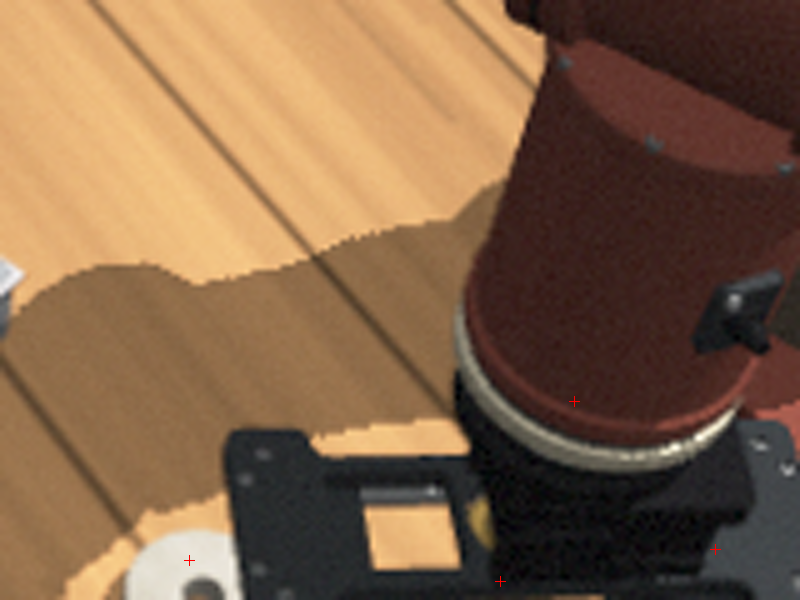

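View pics/t1o.png

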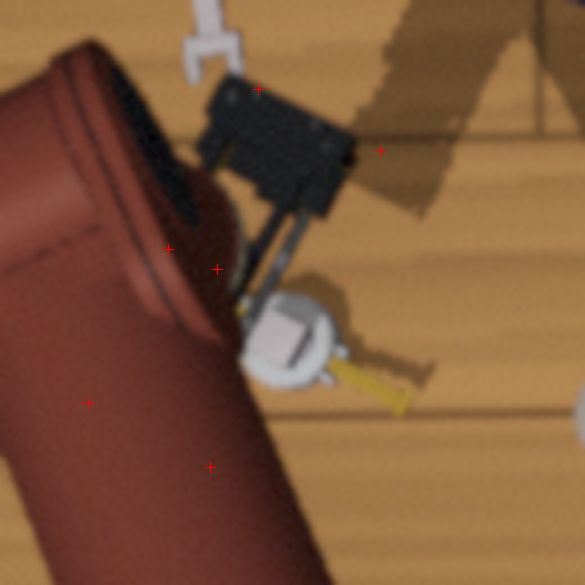

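Run:
```python
from h import *
k=1.42857
def T(a,b,sc=True):
    X,f=tri(np.array(a),np.array(b));print(X.round(1),f.round(1))
T([403.3,315.6],[161.05,254.55])
f=lambda q:[(q[0]+.5)/k-.5,(q[1]+.5)/k-.5]
T(f((515,341)),f((343,388)))
# tank corners (c3 /6 +225,135 ; c4 /6 +280,190)
s=lambda x,y:[225+(x+.5)/6-.5,135+(y+.5)/6-.5]
t=lambda x,y:[280+(x+.5)/6-.5,190+(y+.5)/6-.5]
T(s(52,298),t(315,65)); T(s(300,492),t(40,152)); T(s(598,240),t(158,512)); T(s(353,68),t(436,412))
```

```text
[478.2 232.8  59.6] [-0. -0. -0.  0.]
[428.7   8.4  15. ] [ 0.1  0.   0.  -0.1]
[ 631.  -265.3   45.2] [-0.2 -0.1 -0.2  0.2]
[ 589.  -128.7   46.6] [-0.4 -0.1 -0.3  0.4]
[ 414.6 -183.    43.5] [-0.2 -0.  -0.1  0.1]
[ 459.2 -317.5   45.9] [-0.6 -0.1 -0.4  0.5]
```

Run:
```python
from h import *
for q in [(108,250),(383,545),(685,378)]:
    uv=[410+(q[0]+.5)/5-.5,110+(q[1]+.5)/5-.5];print(onz('scene',uv,0).round(1),onz('scene',uv,12).round(1))
crop('top','pics/top0.png','pics/b2.png',190,370,110,50,7)
```

```text
[ 105.9 -115.7    0. ] [ 115.2 -108.8   12. ]
[105.5 109.    0. ] [114.7 113.4  12. ]
[-121.   108.9    0. ] [-109.2  113.3   12. ]
```

View pics/b2.png

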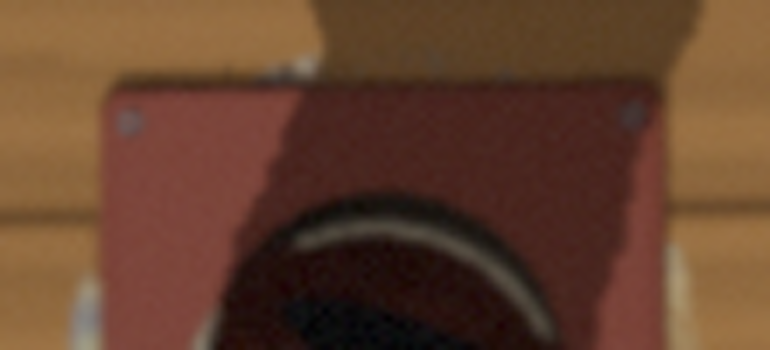

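Run:
```python
from h import *
for z in (0,12): print([onz('top',q,z).round(1) for q in [(204.6,382.1),(284.6,382.1),(204.6,400),(284.6,400)]])
# rivets triangulation
b=lambda x,y:[410+(x+.5)/5-.5,110+(y+.5)/5-.5]
c=lambda x,y:[190+(x+.5)/7-.5,370+(y+.5)/7-.5]
print(tri(b(135,253),c(632,116)),tri(b(386,523),c(128,122)))
```

```text
[array([111.7, 113.7,   0. ]), array([ 108.6, -117.6,    0. ]), array([ 61.5, 113.7,   0. ]), array([  58.5, -116.8,    0. ])]
[array([113.8, 112.2,  12. ]), array([ 110.7, -117.3,   12. ]), array([ 64. , 112.2,  12. ]), array([  61. , -116.4,   12. ])]
(array([  98.49970439, -103.58154955,    5.74109562]), array([-0.01870612, -0.00368401, -0.01482826,  0.01360694])) (array([ 99.78526704, 102.65884125,   7.32197893]), array([ 0.29835136,  0.05781585,  0.26834122, -0.21382714]))
```

Run:
```python
from h import *
to([479,232,100])
```

```text
t 2.87 pos [495.  205.1 244. ] zyaw -27.65 tilt 0.01 F [-0.1  0.4  0. ] T [-0.05  0.07 -0.05] w 86.9 j [-0.83  0.07  0.38  1.68 -0.03  1.39 -0.93]
shift [-0.0165  0.144  -0.0266]
```

Emit:
servo_tool(moves=[-0.005,0,-0.008,0,-0.006,0,-0.009,0,-0.0055,0.01,-0.0096,0,0,0.024,0,0,0,0.03,0,0,0,0.03,0,0,0,0.03,0,0,0,0.02,0,0,0,0,0,0,0,0,0,0])

```text
t: 3.7
ee_pos: [477.9, 232.6, 99.3]
orientation: [0.367, -0.605, 0.605, -0.365]
wrist_force: [0.5, -0.1, 0.6]
grip_width: 86.9
```

Run:
```python
from h import *
to([479,232,51])
for n in C: cv2.imwrite(f'pics/{n}2.png',arm.capture(n)[:,:,::-1])
s,R,y=st();p=s['ee_pos'];P=[]
for a in(-58.5,-43.5,43.5,58.5):
  for x in (-9.5,9.5):
    P.append(p+R@[x,11,a]);
P.append(p)
overlay('scene','pics/scene2.png','pics/s2o.png',P,340,240,120,120,5)
overlay('top','pics/top2.png','pics/t2o.png',P,100,180,130,130,4.5)
```

```text
t 3.7 pos [477.9 232.6  99.3] zyaw -27.7 tilt 0.14 F [ 0.5 -0.1  0.6] T [-0.08  0.13  0.04] w 86.9 j [-0.85  0.17  0.35  1.88 -0.06  1.1  -0.96]
shift [-0.      0.0483  0.0013]
t 3.8 pos [479.7 233.1 101.5] zyaw -27.73 tilt 0.1 F [ 0.2 -0.3  1.1] T [-0.06  0.05 -0.07] w 87.3 j [-0.85  0.17  0.35  1.88 -0.06  1.1  -0.96]
```

View pics/s2o.png

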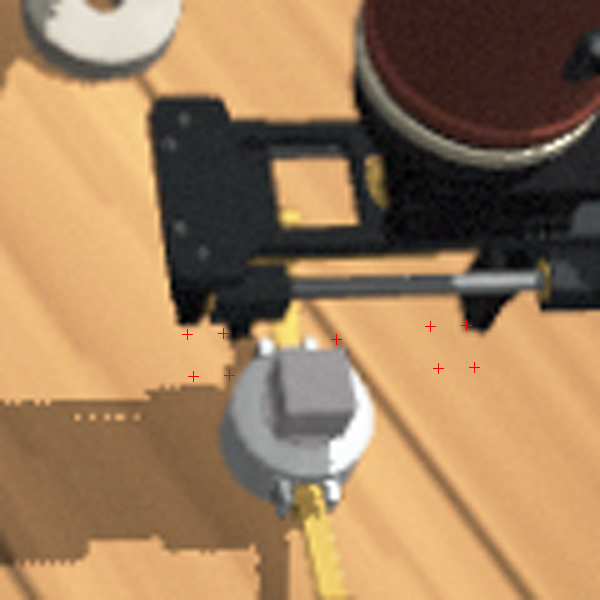

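View pics/t2o.png

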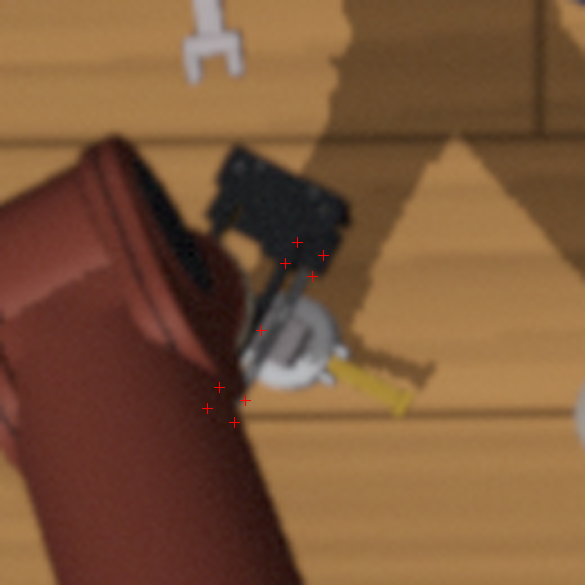

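Run:
```python
from h import *
s,R,y=st();p=s['ee_pos'];P=[]
for a in(-58.5,-43.5,43.5,58.5):
  for x in (-9.5,9.5):
    P.append(p+R@[x,11,a]);P.append(p+R@[x,-27,a])
overlay('scene','pics/scene2.png','pics/s2p.png',P,360,250,100,75,8)
```

```text
t 3.8 pos [479.7 233.1 101.5] zyaw -27.73 tilt 0.1 F [ 0.2 -0.3  1.1] T [-0.06  0.05 -0.07] w 87.3 j [-0.85  0.17  0.35  1.88 -0.06  1.1  -0.96]
```

View pics/s2p.png

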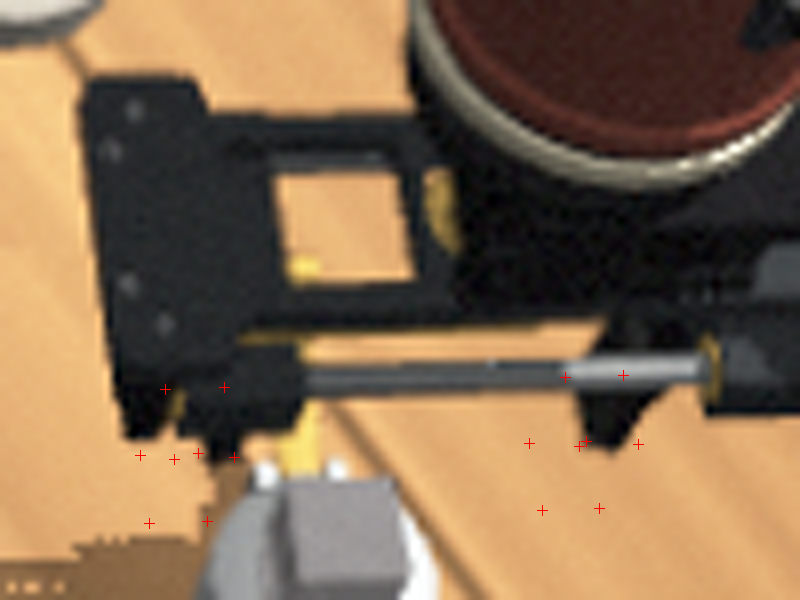

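Emit:
servo_tool(moves=[0,0.01,0,0,0,0.015,0,0,0,0.012,0,0,0,0.008,0,0,0,0.004,0,0,0,0,0,0,0,0,0,0])

```text
t: 4.38
ee_pos: [479.4, 232.2, 51.3]
orientation: [0.365, -0.605, 0.605, -0.365]
wrist_force: [0.9, 0.1, 0.3]
grip_width: 87.0
```

Run:
```python
from h import *
st()
for n in C: cv2.imwrite(f'pics/{n}3.png',arm.capture(n)[:,:,::-1])
s,R,y=st();p=s['ee_pos'];P=[]
for a in(-58.5,-43.5,43.5,58.5):
  for x in (-9.5,9.5):
    P.append(p+R@[x,11,a]);
overlay('scene','pics/scene3.png','pics/s3o.png',P,360,260,100,75,8)
```

```text
t 4.38 pos [479.4 232.2  51.3] zyaw -27.78 tilt 0.01 F [0.9 0.1 0.3] T [-0.11  0.06 -0.03] w 87.0 j [-0.84  0.23  0.34  1.93 -0.09  1.   -0.94]
t 4.48 pos [479.7 232.4  51.8] zyaw -27.78 tilt 0.05 F [ 0.3 -0.3  0.1] T [-0.05  0.1   0.01] w 87.2 j [-0.84  0.23  0.34  1.93 -0.09  1.   -0.94]
```

View pics/s3o.png

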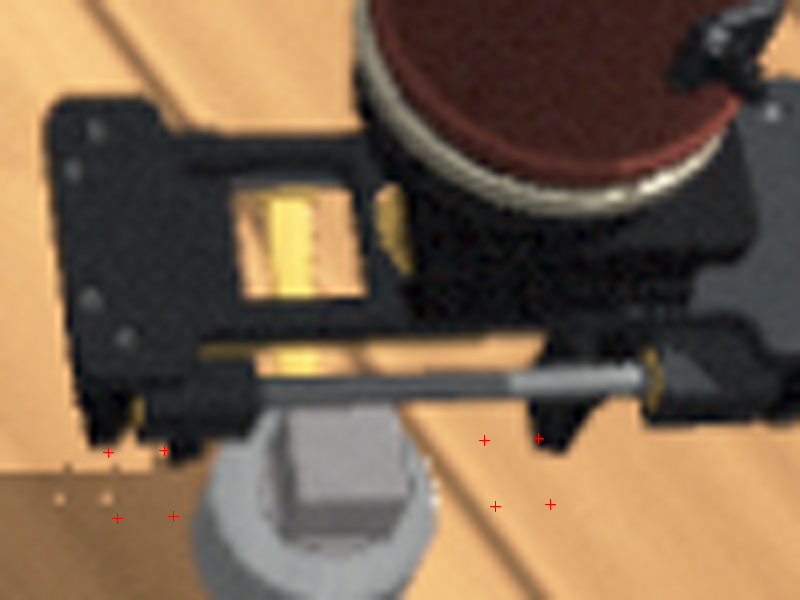

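Run:
```python
from h import *
s,R,y=st();p=s['ee_pos'];P=[]
for a in(-58.5,-43.5,43.5,58.5):
  for x in (-9.5,9.5):
    P.append(p+R@[x,11,a]);
overlay('top','pics/top3.png','pics/t3o.png',P,120,205,90,75,8)
```

```text
t 4.48 pos [479.7 232.4  51.8] zyaw -27.78 tilt 0.05 F [ 0.3 -0.3  0.1] T [-0.05  0.1   0.01] w 87.2 j [-0.84  0.23  0.34  1.93 -0.09  1.   -0.94]
```

View pics/t3o.png

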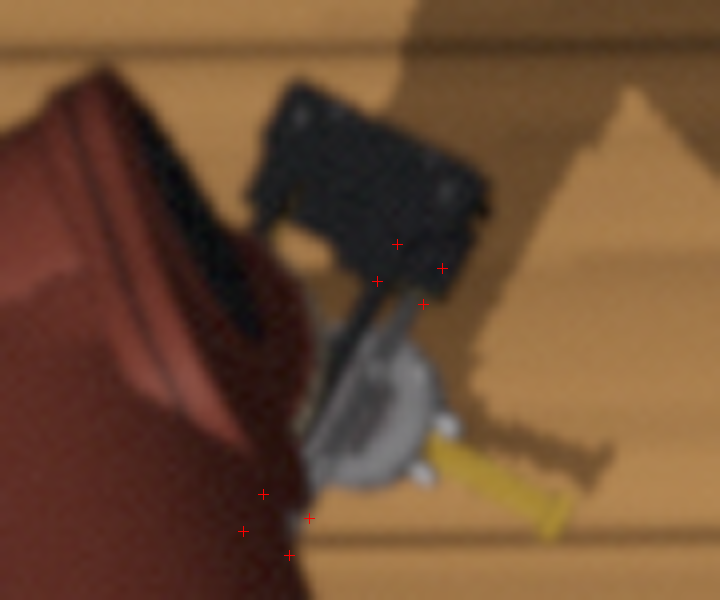

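Emit:
servo_tool(moves=[0,0,0,0,0,0,0,0,0,0,0,0,0,0,0,0], claw=0.1)

```text
t: 4.82
ee_pos: [479.3, 232.2, 51.3]
orientation: [-0.365, 0.605, -0.605, 0.365]
wrist_force: [0.8, -0.6, 0.2]
grip_width: 68.0
```

Run:
```python
from h import *
for n in C: cv2.imwrite(f'pics/{n}4.png',arm.capture(n)[:,:,::-1])
s,R,y=st()
crop('scene','pics/scene4.png','pics/s4.png',360,260,100,75,8)
crop('top','pics/top4.png','pics/t4.png',120,205,90,75,8)
```

```text
t 4.92 pos [479.3 232.2  51.2] zyaw -27.77 tilt 0.0 F [ 0.2 -0.  -0.4] T [-0.01  0.15  0.  ] w 60.4 j [-0.84  0.23  0.34  1.93 -0.09  1.   -0.94]
```

View pics/s4.png

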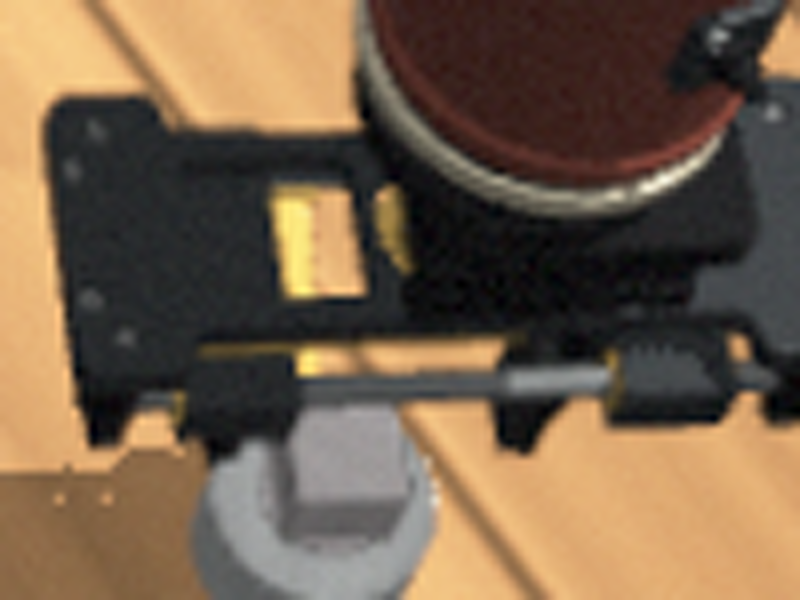

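View pics/t4.png

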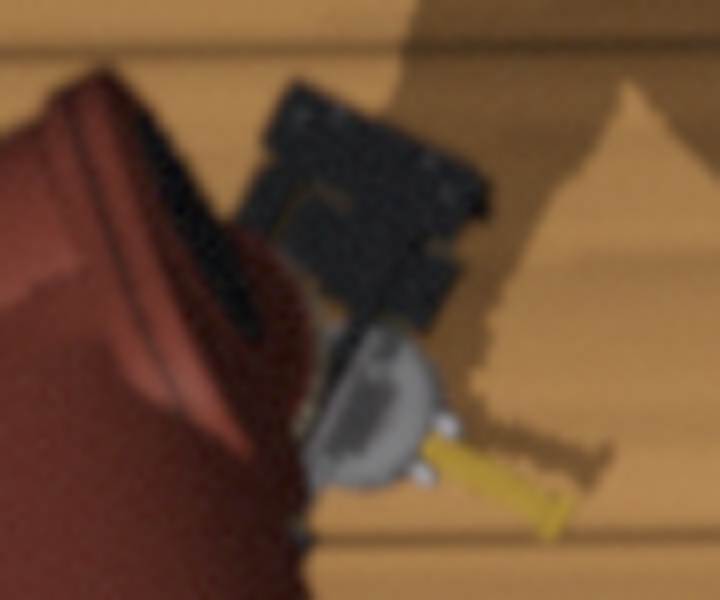

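Emit:
servo_tool(moves=[0,0,0,0,0,0,0,0,0,0,0,0,0,0,0,0,0,0,0,0,0,0,0,0], claw=-0.15)

```text
t: 5.42
ee_pos: [479.2, 232.1, 51.1]
orientation: [0.365, -0.605, 0.605, -0.365]
wrist_force: [-0.2, -0.6, -0.6]
grip_width: 37.6
```

Run:
```python
from h import *
for n in C: cv2.imwrite(f'pics/{n}5.png',arm.capture(n)[:,:,::-1])
s,R,y=st()
crop('scene','pics/scene5.png','pics/s5.png',360,260,100,75,8)
crop('top','pics/top5.png','pics/t5.png',120,205,90,75,8)
```

```text
t 5.52 pos [479.2 232.2  51.2] zyaw -27.78 tilt 0.0 F [ 0.1 -0.5 -0.9] T [-0.05  0.11 -0.01] w 37.1 j [-0.84  0.23  0.34  1.93 -0.09  1.   -0.94]
```

View pics/s5.png

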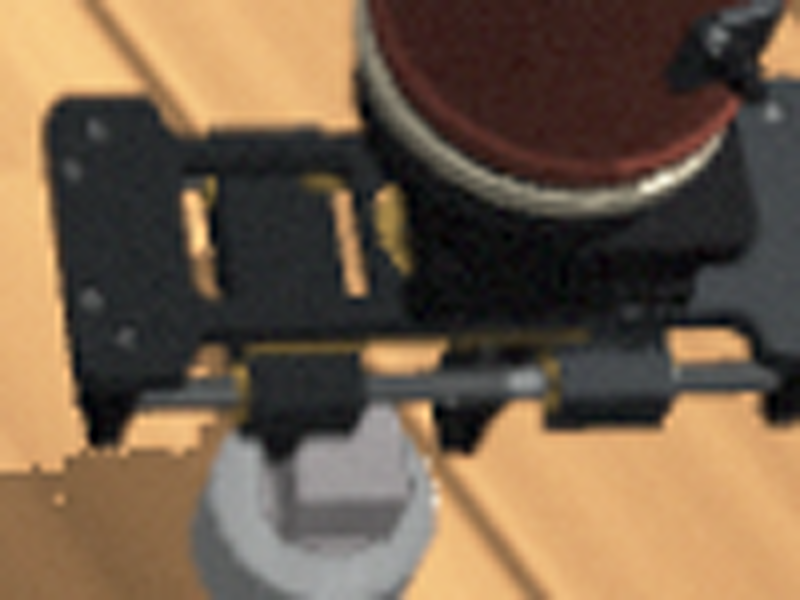

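View pics/t5.png

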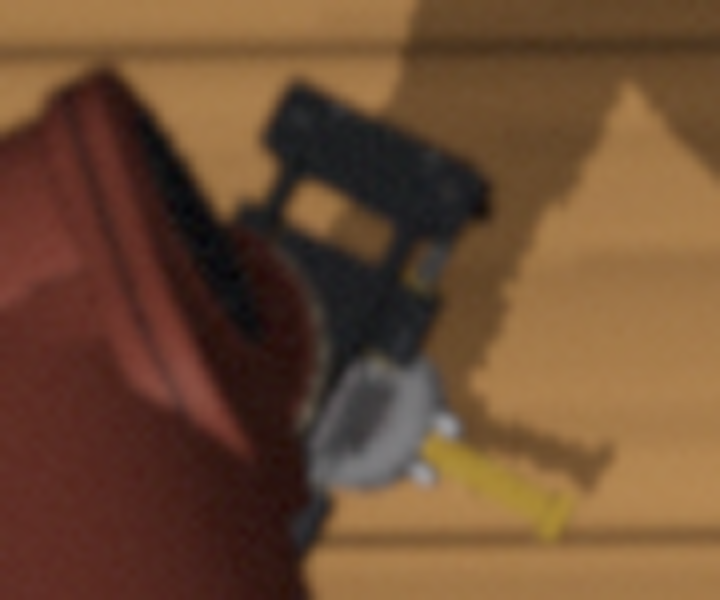

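Emit:
servo_tool(moves=[0,0,0,0,0,0,0,0,0,0,0,0,0,0,0,0,0,0,0,0,0,0,0,0], claw=-1)

```text
t: 6.02
ee_pos: [479.2, 232.2, 51.2]
orientation: [0.365, -0.605, 0.605, -0.365]
wrist_force: [-0.1, -0.2, 0.1]
grip_width: 5.3
```

Run:
```python
from h import *
for n in C: cv2.imwrite(f'pics/{n}6.png',arm.capture(n)[:,:,::-1])
s,R,y=st()
crop('scene','pics/scene6.png','pics/s6.png',360,260,100,75,8)
```

```text
t 6.12 pos [479.2 232.2  51.2] zyaw -27.78 tilt 0.0 F [-0.9  0.  -0.3] T [-0.07  0.06 -0.01] w 2.2 j [-0.84  0.23  0.34  1.93 -0.09  1.   -0.94]
```

View pics/s6.png

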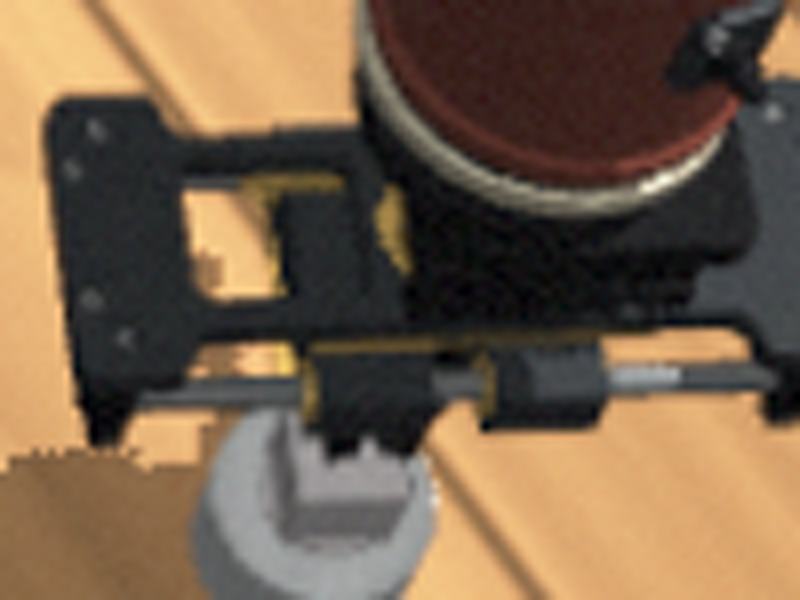

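Run:
```python
from h import *
for z in (40,55,70,80): print(z,onz('scene',[406.6,316.5],z).round(1))
print(arm.finger_overhang)
for n in C:
  c=C[n];print(n,(-c['R'].T@c['t']).round())
crop('top','pics/top6.png','pics/t6.png',120,205,90,75,8)
```

```text
40 [464.5 233.   40. ]
55 [471.3 236.8  55. ]
70 [478.  240.7  70. ]
80 [482.5 243.2  80. ]
11.0
scene [ 928.  496. 1066.]
top [ 380.  -76. 1547.]
```

View pics/t6.png

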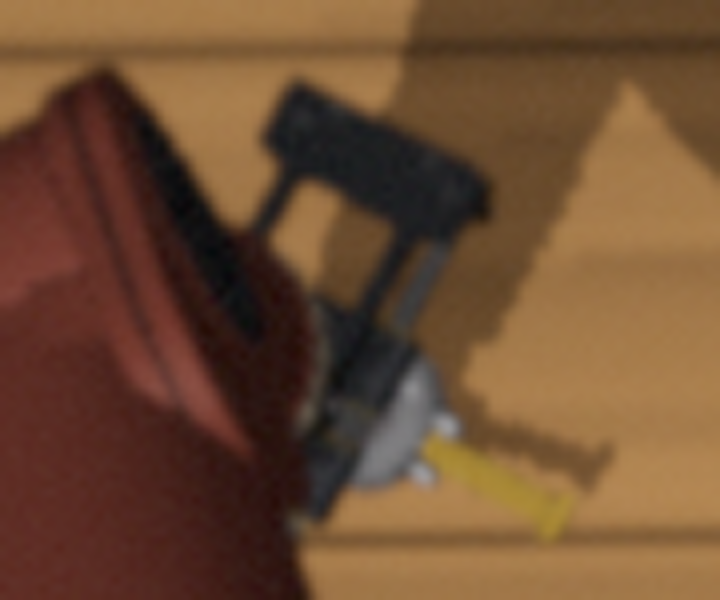

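Emit:
servo_tool(moves=[0,0.001,0,0,0,0.001,0,0,0,0.001,0,0,0,0.001,0,0,0,0,0,0])

```text
t: 6.53
ee_pos: [479.1, 232.0, 46.9]
orientation: [0.366, -0.605, 0.605, -0.365]
wrist_force: [-0.5, 0.7, -0.0]
grip_width: 0.6
```

Run:
```python
from h import *
st()
im=arm.capture('scene');cv2.imwrite('pics/scene7.png',im[:,:,::-1])
cv2.imwrite('pics/scene7b.png',cv2.resize(im[:,:,::-1],(800,600),interpolation=cv2.INTER_CUBIC))
```

```text
t 6.53 pos [479.1 232.   46.9] zyaw -27.77 tilt 0.03 F [-0.5  0.7 -0. ] T [-0.1   0.09 -0.02] w 0.6 j [-0.84  0.23  0.34  1.94 -0.09  0.99 -0.94]
```

View pics/scene7b.png

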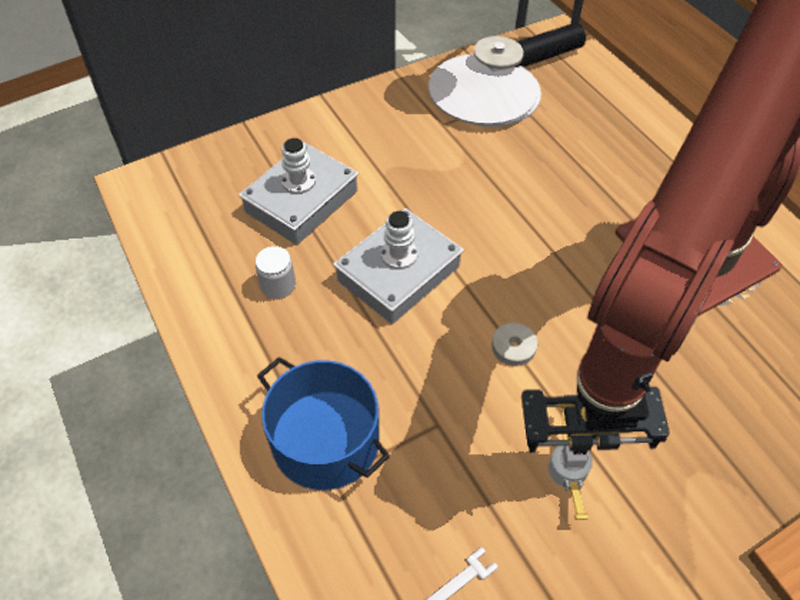

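Emit:
servo_tool(moves=[0,0.001,0,0,0,0.001,0,0,0,0.001,0,0,0,0.001,0,0,0,0.001,0,0,0,0,0,0])

```text
t: 7.08
ee_pos: [479.1, 232.0, 41.9]
orientation: [0.366, -0.605, 0.605, -0.365]
wrist_force: [-0.3, 0.2, -0.4]
grip_width: 0.3
```

Emit:
servo_tool(moves=[0,0.001,0,0,0,0.001,0,0,0,0.001,0,0,0,0.001,0,0,0,0,0,0])

```text
t: 7.5
ee_pos: [479.3, 232.2, 38.2]
orientation: [0.365, -0.605, 0.605, -0.365]
wrist_force: [0.5, -1.4, 0.2]
grip_width: 0.1
```

Run:
```python
from h import *
for n in C: cv2.imwrite(f'pics/{n}8.png',arm.capture(n)[:,:,::-1])
crop('scene','pics/scene8.png','pics/s8.png',360,260,100,100,7)
crop('top','pics/top8.png','pics/t8.png',120,205,90,75,8)
```

```text
(no output)
```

View pics/s8.png

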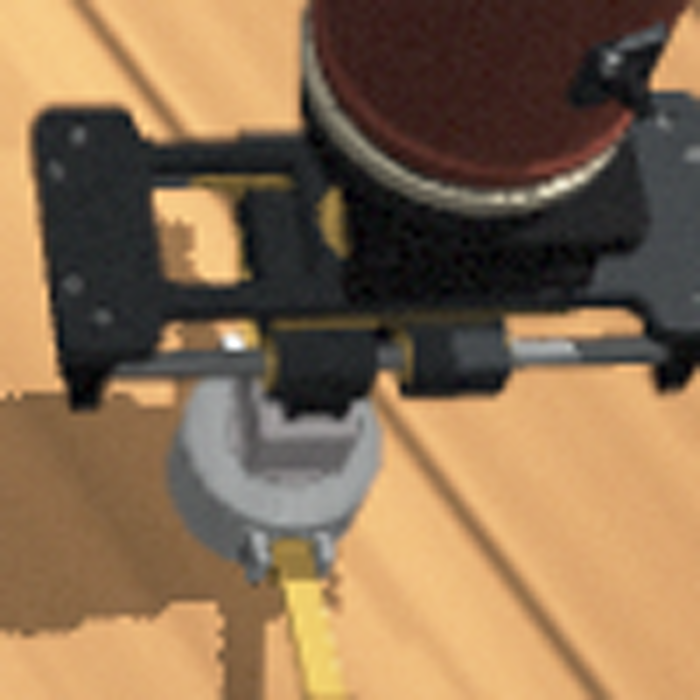

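View pics/t8.png

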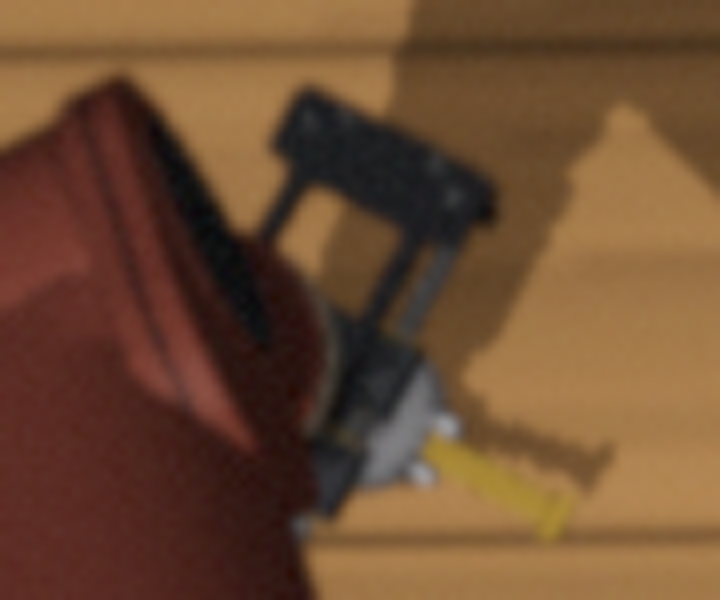

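Emit:
servo_tool(moves=[0,0.001,0,0,0,0.001,0,0,0,0,0,0])

```text
t: 7.85
ee_pos: [479.5, 232.3, 38.0]
orientation: [-0.365, 0.606, -0.605, 0.365]
wrist_force: [-7.4, -3.6, 23.8]
grip_width: 0.3
```

Emit:
servo_tool(moves=[0,0.001,0,0,0,0.001,0,0,0,0,0,0])

```text
t: 8.1
ee_pos: [479.7, 232.5, 37.9]
orientation: [-0.365, 0.606, -0.605, 0.366]
wrist_force: [-16.4, -9.6, 43.9]
grip_width: 0.4
```

Emit:
servo_tool(moves=[0,0.001,0,0,0,0.001,0,0,0,0,0,0])

```text
t: 8.35
ee_pos: [480.0, 232.7, 37.8]
orientation: [-0.364, 0.606, -0.605, 0.366]
wrist_force: [-23.5, -12.5, 65.8]
grip_width: 0.0
```

Emit:
servo_tool(moves=[0,-0.003,0,0,0,-0.003,0,0,0,-0.004,0,0,0,-0.01,0,0,0,0,0,0])

```text
t: 8.77
ee_pos: [480.1, 232.5, 53.7]
orientation: [0.365, -0.605, 0.605, -0.366]
wrist_force: [0.4, -0.1, 0.8]
grip_width: 0.7
```

Run:
```python
from h import *
s,R,y=st()
S=lambda x,y:[360+(x+.5)/8-.5,260+(y+.5)/8-.5]
T=lambda x,y:[120+(x+.5)/8-.5,205+(y+.5)/8-.5]
p3=np.array([479.5,232.3,51.5])
for a,b in [(S(85,150),T(445,190)),(S(108,318),T(300,115))]:
    X,f=tri(np.array(a),np.array(b));print(X.round(1),f.round(2),'tool',(R.T@(X-p3)).round(1))
for n in C: cv2.imwrite(f'pics/{n}9.png',arm.capture(n)[:,:,::-1])
crop('scene','pics/scene9.png','pics/s9.png',340,230,120,130,6)
crop('top','pics/top9.png','pics/t9.png',120,205,90,75,8)
```

```text
t 8.77 pos [480.1 232.5  53.7] zyaw -27.79 tilt 0.1 F [ 0.4 -0.1  0.8] T [-0.06  0.07 -0.01] w 0.7 j [-0.84  0.22  0.34  1.93 -0.09  1.   -0.94]
[540.8 170.1 179.8] [ 0.43  0.09  0.43 -0.43] tool [  26.3 -128.3   83.3]
[566.2 214.6 193.1] [ 0.96  0.21  1.01 -0.98] tool [ -24.9 -141.5   85.1]
```

View pics/s9.png

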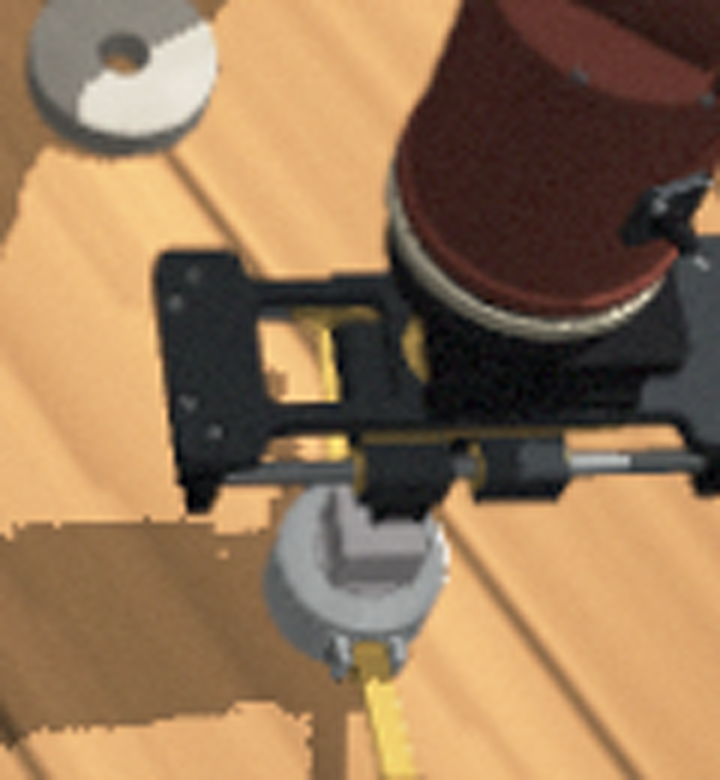

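View pics/t9.png

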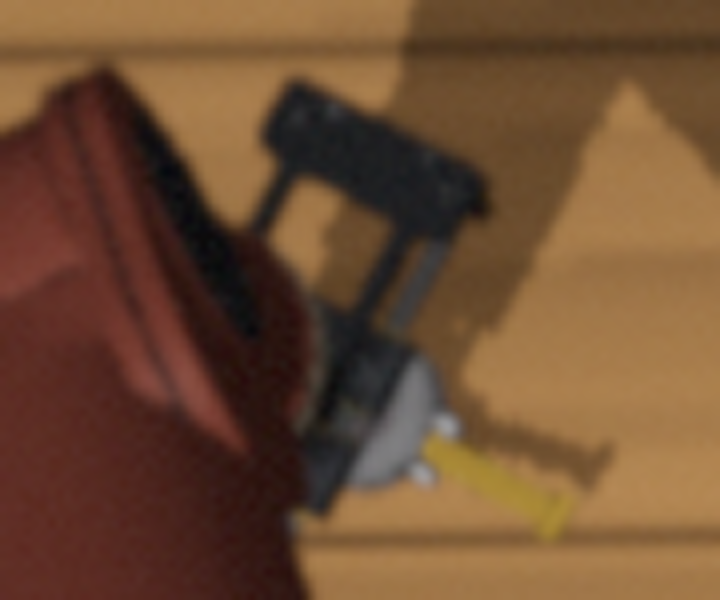

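Run:
```python
from h import *
s,R,y=st();p=s['ee_pos']
for x in(-37,-25,-9.5,0,10):
  for yy in(11,-10,-28,-50,-70,-90): print(x,yy,proj('scene',p+R@[x,yy,0])[0].round(1),end=' ')
  print()
```

```text
t 8.87 pos [479.5 232.4  52.5] zyaw -27.77 tilt 0.04 F [-0.6  0.3  0.6] T [-0.05  0.16 -0.03] w 0.9 j [-0.84  0.22  0.34  1.93 -0.09  1.   -0.94]
-37 11 [403.5 335.6] -37 -10 [405.6 331.7] -37 -28 [407.4 328.2] -37 -50 [409.7 323.9] -37 -70 [411.9 319.8] -37 -90 [414.2 315.6] 
-25 11 [402.7 330.2] -25 -10 [404.7 326.2] -25 -28 [406.5 322.7] -25 -50 [408.8 318.3] -25 -70 [411.  314.2] -25 -90 [413.2 309.9] 
-9.5 11 [401.6 323.4] -9.5 -10 [403.6 319.3] -9.5 -28 [405.4 315.8] -9.5 -50 [407.6 311.3] -9.5 -70 [409.7 307. ] -9.5 -90 [411.9 302.7] 
0 11 [400.9 319.2] 0 -10 [402.9 315.1] 0 -28 [404.7 311.5] 0 -50 [406.9 307. ] 0 -70 [409.  302.7] 0 -90 [411.2 298.3] 
10 11 [400.3 314.9] 10 -10 [402.2 310.8] 10 -28 [404.  307.1] 10 -50 [406.2 302.5] 10 -70 [408.2 298.2] 10 -90 [410.4 293.7]
```

Emit:
servo_tool(moves=[0,0,0,0,0,0,0,0,0,0,0,0,0,0,0,0,0,0,0,0,0,0,0,0,0,0,0,0,0,0,0,0,0,0,0,0,0,0,0,0], claw=0.7)

```text
t: 9.7
ee_pos: [479.2, 232.2, 52.2]
orientation: [-0.365, 0.605, -0.605, 0.365]
wrist_force: [-0.6, -0.1, -0.7]
grip_width: 59.1
```

Emit:
servo_tool(moves=[0,0.005,0,0,0,0.005,0,0,0,0.005,0,0,0,0.003,0,0,0,0,0,0])

```text
t: 10.12
ee_pos: [478.6, 231.7, 33.1]
orientation: [0.366, -0.605, 0.605, -0.365]
wrist_force: [-0.4, -0.6, 1.0]
grip_width: 73.5
```

Emit:
servo_tool(moves=[0,0.003,0,0,0,0.003,0,0,0,0,0,0])

```text
t: 10.37
ee_pos: [478.9, 232.0, 27.6]
orientation: [0.366, -0.605, 0.605, -0.365]
wrist_force: [0.2, 0.9, -0.1]
grip_width: 73.9
```

Emit:
servo_tool(moves=[0,0.003,0,0,0,0.003,0,0,0,0.002,0,0,0,0,0,0])

```text
t: 10.7
ee_pos: [479.0, 232.0, 19.6]
orientation: [0.366, -0.605, 0.605, -0.365]
wrist_force: [-0.9, 0.2, 0.5]
grip_width: 73.8
```

Run:
```python
from h import *
st()
for n in C: cv2.imwrite(f'pics/{n}10.png',arm.capture(n)[:,:,::-1])
crop('scene','pics/scene10.png','pics/s10.png',340,230,120,130,6)
```

```text
t 10.7 pos [479.  232.   19.6] zyaw -27.78 tilt 0.04 F [-0.9  0.2  0.5] T [-0.13  0.12  0.02] w 73.8 j [-0.83  0.27  0.34  1.96 -0.11  0.94 -0.92]
```

View pics/s10.png

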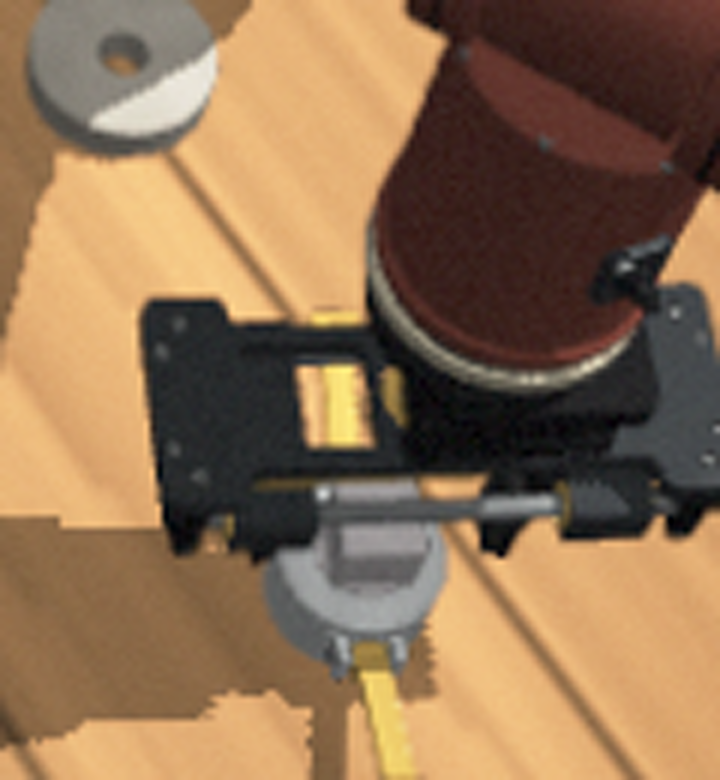

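Emit:
servo_tool(moves=[0,0.003,0,0,0,0.003,0,0,0,0.001,0,0,0,0,0,0])

```text
t: 11.13
ee_pos: [479.0, 232.0, 12.7]
orientation: [0.366, -0.605, 0.605, -0.365]
wrist_force: [-0.7, -0.6, -0.4]
grip_width: 74.1
```

Emit:
servo_tool(moves=[0,0,0,0,0,0,0,0,0,0,0,0,0,0,0,0,0,0,0,0,0,0,0,0,0,0,0,0,0,0,0,0,0,0,0,0,0,0,0,0], claw=-1)

```text
t: 11.97
ee_pos: [479.4, 232.1, 13.2]
orientation: [0.365, -0.605, 0.605, -0.365]
wrist_force: [-0.0, -0.1, -0.5]
grip_width: 29.6
```

Run:
```python
from h import *
st()
for n in C: cv2.imwrite(f'pics/{n}11.png',arm.capture(n)[:,:,::-1])
crop('scene','pics/scene11.png','pics/s11.png',340,230,120,130,6)
```

```text
t 11.97 pos [479.4 232.1  13.2] zyaw -27.78 tilt 0.02 F [-0.  -0.1 -0.5] T [-0.09 -0.16 -0.03] w 29.6 j [-0.83  0.28  0.34  1.96 -0.11  0.92 -0.92]
```

View pics/s11.png

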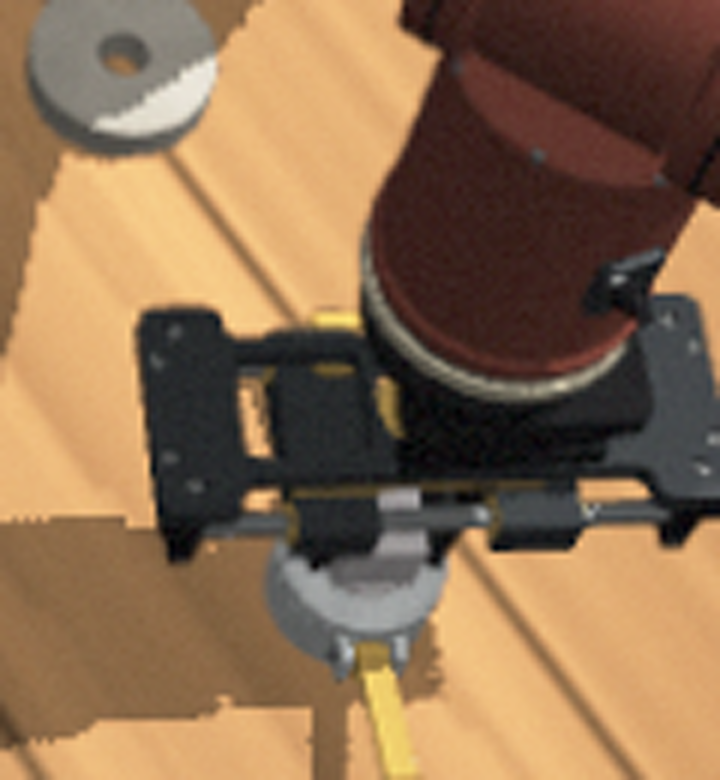

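Emit:
servo_tool(moves=[0,-0.003,0,0,0,-0.008,0,0,0,-0.016,0,0,0,-0.025,0,0,0,-0.03,0,0,0,-0.03,0,0,0,-0.03,0,0,0,-0.022,0,0,0,-0.012,0,0,0,-0.006,0,0,0,0,0,0])

```text
t: 12.98
ee_pos: [479.3, 232.3, 195.8]
orientation: [-0.365, 0.605, -0.605, 0.366]
wrist_force: [-0.2, -0.6, -4.2]
grip_width: 29.6
```

Emit:
servo_tool(moves=[0.007,0,0.0046,0,0.014,0,0.0093,0,0.021,0,0.0139,0,0.021,0,0.0139,0,0.021,0,0.0139,0,0.021,0,0.0139,0,0.021,0,0.0139,0,0.021,0,0.0139,0,0.021,0,0.0139,0,0.021,0,0.0139,0,0.021,0,0.0139,0,0.021,0,0.0139,0,0.021,0,0.0139,0,0.021,0,0.0139,0,0.021,0,0.0139,0,0.021,0,0.0139,0,0.021,0,0.0139,0,0.021,0,0.0139,0,0.015,0,0.0099,0,0.007,0,0.0046,0])

```text
t: 14.65
ee_pos: [522.6, -223.5, 193.5]
orientation: [-0.365, 0.606, -0.606, 0.363]
wrist_force: [-1.0, 0.0, -4.2]
grip_width: 29.7
```

Emit:
servo_tool(moves=[0,0,0,0,0,0,0,0,0,0,0,0])

```text
t: 14.9
ee_pos: [524.3, -218.6, 194.4]
orientation: [-0.366, 0.606, -0.605, 0.366]
wrist_force: [-0.3, 0.9, -4.0]
grip_width: 29.7
```

Run:
```python
from h import *
to([524.4,-220.2,190],-27.8)
for n in C: cv2.imwrite(f'pics/{n}12.png',arm.capture(n)[:,:,::-1])
crop('scene','pics/scene12.png','pics/s12.png',210,70,140,150,5)
crop('top','pics/top12.png','pics/t12.png',260,180,120,110,6)
```

```text
t 14.9 pos [ 524.3 -218.6  194.4] zyaw -27.7 tilt 0.09 F [-0.3  0.9 -4. ] T [-0.02  0.07 -0.05] w 29.7 j [-0.34  0.2   0.76  1.7  -0.14  1.3  -0.04]
shift [0.0014 0.0044 0.0009]
turn about tool y 0.10308244285587875
shift after turning first [0.0014 0.0044 0.0009]
```

View pics/s12.png

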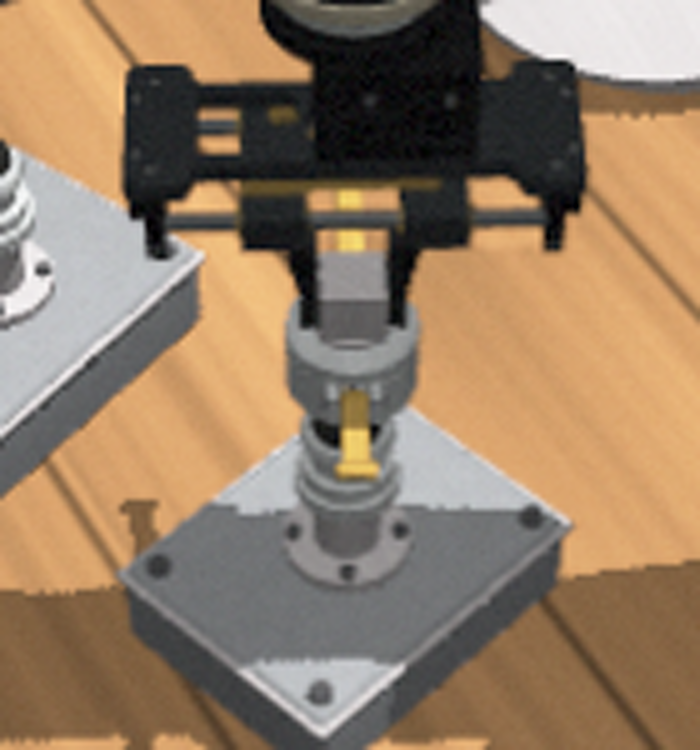

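View pics/t12.png

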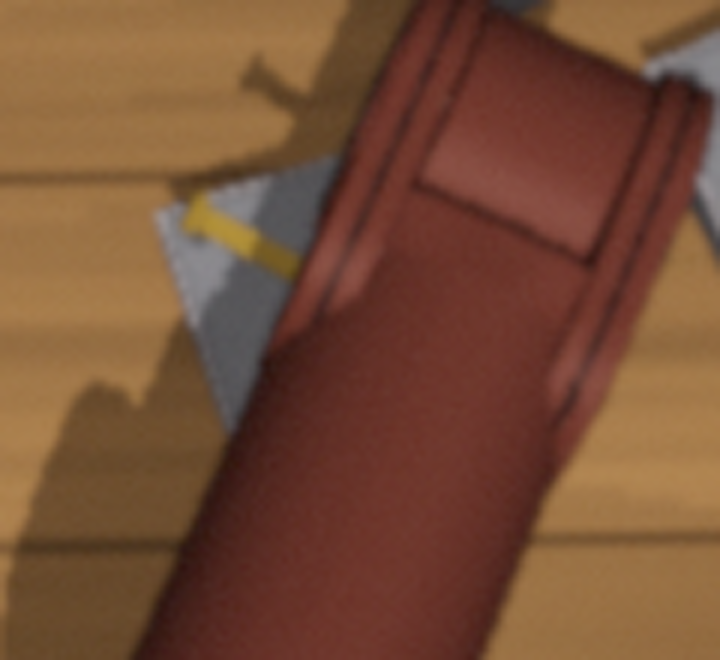

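Run:
```python
from h import *
def c(q): return ((q-[210,70]+.5)*5-.5).round(1)
p=[524.3,-218.6]
for z in (248,219,200,182): print('coupl',z,c(proj('scene',[*p,z])[0]))
for z in (151,145,122,100,68,55): print('spig',z,c(proj('scene',[524.4,-220.2,z])[0]))
crop('scene','pics/scene12.png','pics/s12b.png',255,110,50,80,9)
```

```text
coupl 248 [351.6 266.6]
coupl 219 [351.2 312.9]
coupl 200 [351.  342.2]
coupl 182 [350.8 369.3]
spig 151 [348.6 412.4]
spig 145 [348.6 420.9]
spig 122 [348.4 453.1]
spig 100 [348.2 483. ]
spig 68 [347.9 525. ]
spig 55 [347.8 541.6]
```

View pics/s12b.png

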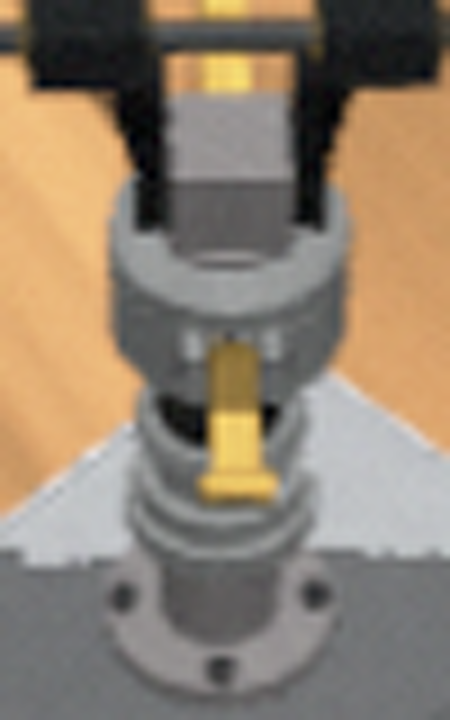

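```bash
cat >> h.py <<'E'
def circ(c,z,r,n=72):
    a=np.linspace(0,2*np.pi,n);return np.c_[c[0]+r*np.cos(a),c[1]+r*np.sin(a),np.full(n,z)]
def ov2(n,fn,out,curves,x0,y0,w,h,k):
    im=cv2.imread(fn)[y0:y0+h,x0:x0+w];im=cv2.resize(im,None,fx=k,fy=k,interpolation=cv2.INTER_CUBIC)
    for q,col in curves:
        u=((proj(n,q)-[x0,y0]+.5)*k-.5).round().astype(np.int32);cv2.polylines(im,[u],False,col,1)
    cv2.imwrite(out,im)
def sq(c,z,yaw,h=15):
    a=np.radians(yaw);e=np.array([np.cos(a),np.sin(a)]);f=np.array([-e[1],e[0]])
    return np.array([[*(np.array(c)+h*(i*e+j*f)),z] for i,j in[(1,1),(1,-1),(-1,-1),(-1,1),(1,1)]])
E
python3 - <<'E'
from h import *
c=np.array([524.3,-218.6]);m=194.4-12.8
s=np.array([524.4,-220.2])
cu=[(circ(c,m+37,30.5),(0,255,0)),(circ(c,m,30.5),(0,255,0)),(sq(c,m+66,-27.7),(0,255,0)),
(circ(s,151,17.5),(0,0,255)),(circ(s,145,20.5),(255,0,0)),(circ(s,115,22.75),(0,0,255))]
ov2('scene','pics/scene12.png','pics/ov.png',cu,250,105,60,85,9)
E
```

```text
(no output)
```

View pics/ov.png

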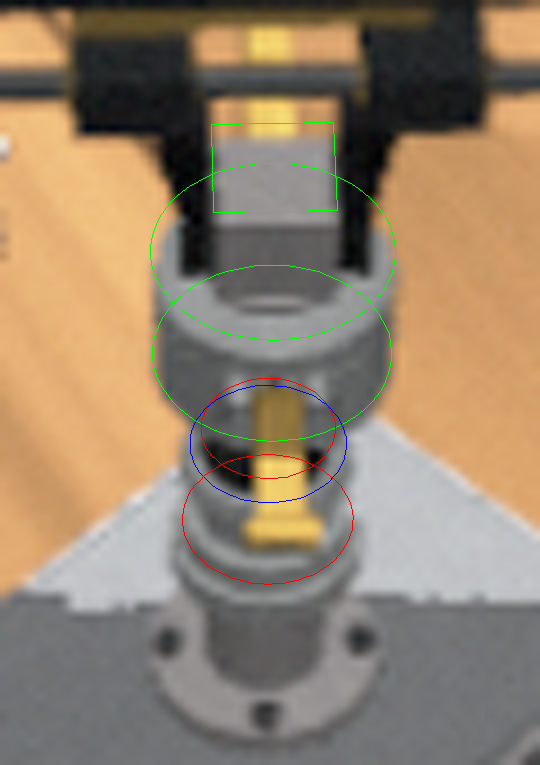

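Run:
```python
from h import *
for n,(x,y) in {'scene':(279,153),'top':(322,234)}.items():
    im=cv2.cvtColor(cv2.imread(f'pics/{n}0.png'),cv2.COLOR_BGR2GRAY)[y-12:y+13,x-12:x+13].astype(float)
    big=cv2.resize(im,None,fx=8,fy=8,interpolation=cv2.INTER_CUBIC)
    for th in (60,75,90):
        b=(big<th).astype(np.uint8);k,l,st_,ce=cv2.connectedComponentsWithStats(b)
        i=l[100,100]; ct=max(cv2.findContours((l==i).astype(np.uint8),0,1)[0],key=len);e=cv2.fitEllipse(ct)
        c=(np.array(e[0])+.5)/8-.5+[x-12,y-12];print(n,th,c.round(2),np.array(e[1])/8, onz(n,c,151).round(1))
    print(proj(n,[524.4,-220.2,151]))
```

```text
scene 60 [278.81 153.28] [11.11931419 13.36205769] [ 527.3 -217.5  151. ]
scene 75 [278.82 153.25] [11.46339893 13.77214432] [ 527.2 -217.5  151. ]
scene 90 [278.85 153.24] [11.79569244 14.14538765] [ 527.2 -217.5  151. ]
[[279.32453628 152.07498706]]
top 60 [322.15 233.52] [10.17359352 10.72154808] [ 523.3 -222.4  151. ]
top 75 [322.19 233.43] [10.77906895 11.53568745] [ 523.5 -222.6  151. ]
top 90 [322.75 229.62] [13.94502258 19.48362923] [ 533.9 -224.4  151. ]
[[321.30945079 233.12351137]]
```

Emit:
servo_tool(moves=[0.0011,0,0.0011,0,0.0011,0.004,0.0011,0,0,0.008,0,0,0,0.008,0,0,0,0.008,0,0,0,0.004,0,0,0,0.002,0,0,0,0,0,0,0,0,0,0])

```text
t: 15.75
ee_pos: [525.5, -223.1, 161.2]
orientation: [0.365, -0.605, 0.605, -0.365]
wrist_force: [0.3, -0.6, -3.9]
grip_width: 29.6
```

Run:
```python
from h import *
st()
for n in ['scene']: cv2.imwrite(f'pics/{n}13.png',arm.capture(n)[:,:,::-1])
s,R,y=st()
c=s['ee_pos'][:2];m=s['ee_pos'][2]-12.8
cu=[(circ(c,m+37,30.5),(0,255,0)),(circ(c,m,30.5),(0,255,0)),(sq(c,m+66,-27.7),(0,255,0)),(circ(c,145,22.75),(0,0,255))]
ov2('scene','pics/scene13.png','pics/ov13.png',cu,250,105,60,85,9)
crop('scene','pics/scene13.png','pics/s13.png',250,105,60,85,9)
```

```text
t 15.75 pos [ 525.5 -223.1  161.2] zyaw -27.78 tilt 0.01 F [ 0.3 -0.6 -3.9] T [-0.07  0.12 -0.  ] w 29.6 j [-0.33  0.23  0.76  1.74 -0.17  1.24 -0.01]
t 15.8 pos [ 525.6 -223.2  161.4] zyaw -27.78 tilt 0.02 F [ 0.2 -0.5 -3.6] T [-0.09  0.06 -0.01] w 29.5 j [-0.33  0.23  0.76  1.74 -0.17  1.24 -0.01]
```

View pics/s13.png

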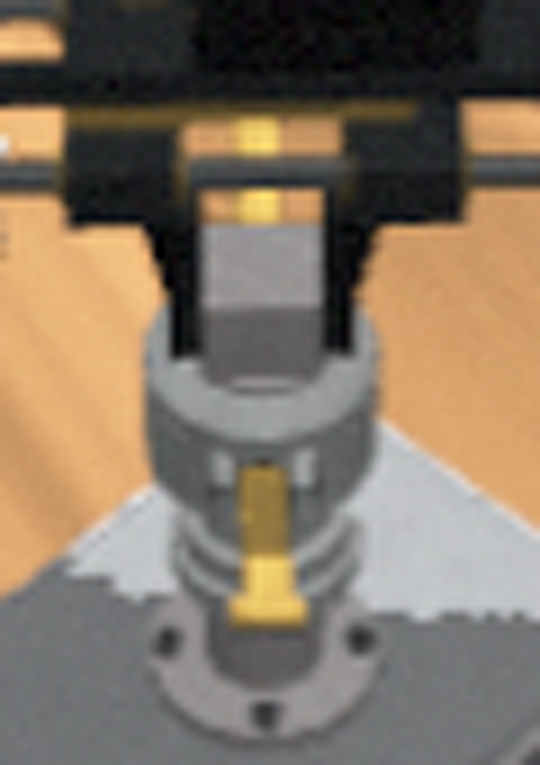

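Emit:
servo_tool(moves=[-0.001,0,-0.001,0,0,0,0,0,0,0,0,0])

```text
t: 16.05
ee_pos: [525.2, -221.6, 161.4]
orientation: [0.365, -0.605, 0.605, -0.366]
wrist_force: [0.2, 0.6, -4.4]
grip_width: 29.5
```

Emit:
servo_tool(moves=[0,0.0005,0,0,0,0.0005,0,0,0,0.0005,0,0,0,0.0005,0,0,0,0,0,0])

```text
t: 16.47
ee_pos: [525.0, -221.7, 159.0]
orientation: [-0.365, 0.605, -0.605, 0.365]
wrist_force: [0.2, -0.5, -4.1]
grip_width: 29.7
```

Emit:
servo_tool(moves=[0,0.0005,0,0,0,0.0005,0,0,0,0.0005,0,0,0,0.0005,0,0,0,0,0,0])

```text
t: 16.88
ee_pos: [525.0, -221.7, 157.1]
orientation: [-0.365, 0.605, -0.605, 0.365]
wrist_force: [-0.3, 0.1, -4.0]
grip_width: 29.7
```

```bash
python3 -c "
from h import *
st()"
```

```text
t 16.88 pos [ 525.  -221.7  157.1] zyaw -27.77 tilt 0.01 F [-0.3  0.1 -4. ] T [-0.05  0.16 -0.05] w 29.7 j [-0.33  0.23  0.76  1.75 -0.17  1.23 -0.01]
```

Emit:
servo_tool(moves=[0,0.0005,0,0,0,0.0005,0,0,0,0.0005,0,0,0,0,0,0])

```text
t: 17.22
ee_pos: [525.0, -221.6, 155.6]
orientation: [-0.365, 0.605, -0.605, 0.365]
wrist_force: [0.8, 0.1, -3.9]
grip_width: 30.0
```

Emit:
servo_tool(moves=[0,0.0005,0,0,0,0.0005,0,0,0,0.0005,0,0,0,0,0,0])

```text
t: 17.55
ee_pos: [524.9, -221.8, 154.0]
orientation: [-0.365, 0.605, -0.605, 0.365]
wrist_force: [-0.4, 0.1, -3.8]
grip_width: 29.9
```

Emit:
servo_tool(moves=[0,0.0007,0,0,0,0.0007,0,0,0,0.0007,0,0,0,0,0,0])

```text
t: 17.88
ee_pos: [524.9, -221.8, 151.9]
orientation: [-0.365, 0.605, -0.605, 0.365]
wrist_force: [-1.5, -1.1, -3.7]
grip_width: 29.6
```

Emit:
servo_tool(moves=[0,0.001,0,0,0,0.001,0,0,0,0.001,0,0,0,0,0,0])

```text
t: 18.22
ee_pos: [524.9, -221.8, 148.8]
orientation: [-0.365, 0.605, -0.605, 0.365]
wrist_force: [-0.3, -1.7, -4.4]
grip_width: 29.9
```

Emit:
servo_tool(moves=[0,0.002,0,0,0,0.002,0,0,0,0.002,0,0,0,0,0,0])

```text
t: 18.55
ee_pos: [524.9, -221.7, 142.6]
orientation: [-0.366, 0.605, -0.605, 0.365]
wrist_force: [-0.1, -1.6, -4.6]
grip_width: 29.9
```

Emit:
servo_tool(moves=[0,0.002,0,0,0,0.002,0,0,0,0.002,0,0,0,0.001,0,0,0,0,0,0])

```text
t: 18.97
ee_pos: [524.9, -221.8, 135.8]
orientation: [0.365, -0.605, 0.605, -0.365]
wrist_force: [-1.2, -1.8, -5.0]
grip_width: 29.7
```

Emit:
servo_tool(moves=[0,0.001,0,0,0,0.001,0,0,0,0.001,0,0,0,0,0,0])

```text
t: 19.3
ee_pos: [525.0, -221.8, 133.8]
orientation: [-0.365, 0.605, -0.605, 0.365]
wrist_force: [-4.7, 0.1, 4.4]
grip_width: 29.6
```

Emit:
servo_tool(moves=[0,0.001,0,0,0,0.001,0,0,0,0,0,0])

```text
t: 19.55
ee_pos: [525.0, -221.8, 132.1]
orientation: [-0.365, 0.606, -0.605, 0.366]
wrist_force: [-6.5, -0.3, 9.6]
grip_width: 29.8
```

Emit:
servo_tool(moves=[0,0.001,0,0,0,0.001,0,0,0,0,0,0])

```text
t: 19.8
ee_pos: [525.1, -221.8, 130.2]
orientation: [-0.365, 0.605, -0.605, 0.366]
wrist_force: [-7.6, 0.2, 8.6]
grip_width: 29.8
```

Emit:
servo_tool(moves=[0.0003,0,-0.0005,0,0,0.001,0,0,0,0,0,0])

```text
t: 20.05
ee_pos: [525.1, -221.8, 129.5]
orientation: [0.365, -0.605, 0.606, -0.366]
wrist_force: [-5.5, 0.1, 9.9]
grip_width: 29.7
```

Emit:
servo_tool(moves=[0,0.0005,0,0,0,0.0005,0,0,0,0,0,0])

```text
t: 20.3
ee_pos: [525.0, -221.8, 128.7]
orientation: [0.365, -0.605, 0.606, -0.366]
wrist_force: [-6.5, 1.0, 11.3]
grip_width: 29.7
```

Emit:
servo_tool(moves=[0,0.0005,0,0,0,0.0005,0,0,0,0,0,0])

```text
t: 20.55
ee_pos: [525.1, -221.8, 128.2]
orientation: [0.365, -0.605, 0.606, -0.366]
wrist_force: [-7.5, 1.3, 17.9]
grip_width: 29.5
```

Emit:
servo_tool(moves=[0,0.0005,0,0,0,0,0,0])

```text
t: 20.72
ee_pos: [525.1, -221.8, 128.1]
orientation: [0.365, -0.605, 0.605, -0.366]
wrist_force: [-10.2, 2.2, 22.1]
grip_width: 29.2
```

Emit:
servo_tool(moves=[0.0003,-0.001,-0.0005,0,0,-0.0008,0,0,0,0,0,0])

```text
t: 20.97
ee_pos: [524.8, -221.9, 128.2]
orientation: [0.365, -0.605, 0.606, -0.366]
wrist_force: [-1.4, -0.6, 5.8]
grip_width: 30.1
```

Emit:
servo_tool(moves=[0,0,0,0,0,0,0,0,0,0,0,0,0,0,0,0,0,0,0,0,0,0,0,0], claw=0.3)

```text
t: 21.47
ee_pos: [523.8, -221.6, 127.2]
orientation: [-0.365, 0.605, -0.605, 0.365]
wrist_force: [0.2, -0.5, 0.1]
grip_width: 55.4
```

Run:
```python
from h import *
st()
for n in C: cv2.imwrite(f'pics/{n}14.png',arm.capture(n)[:,:,::-1])
crop('scene','pics/scene14.png','pics/s14.png',225,95,110,110,7)
crop('top','pics/top14.png','pics/t14.png',260,180,120,110,6)
```

```text
t 21.47 pos [ 523.8 -221.6  127.2] zyaw -27.77 tilt 0.02 F [ 0.2 -0.5  0.1] T [-0.09  0.1   0.02] w 55.4 j [-0.32  0.26  0.75  1.78 -0.19  1.17  0.01]
```

View pics/s14.png

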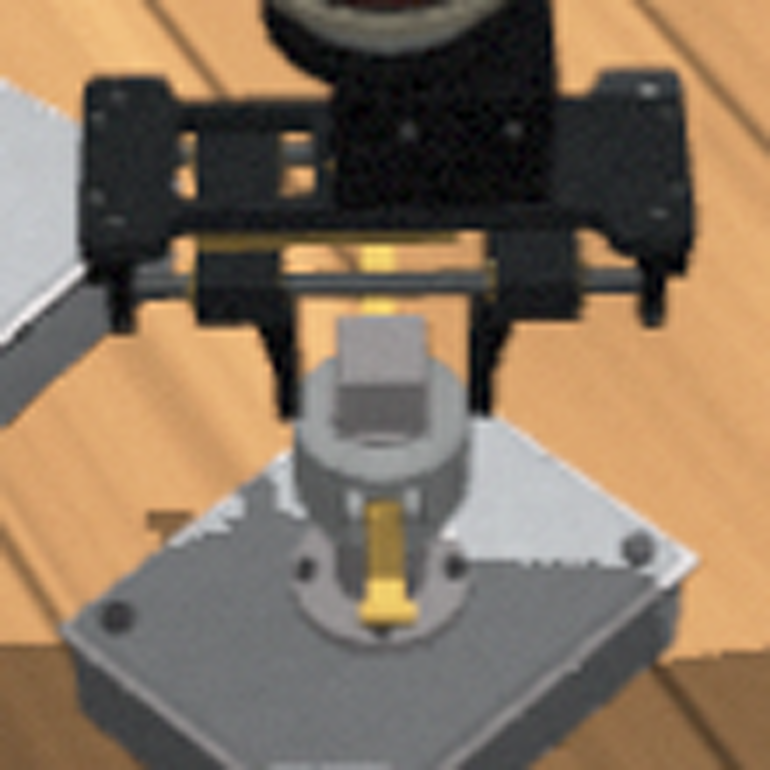

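View pics/t14.png

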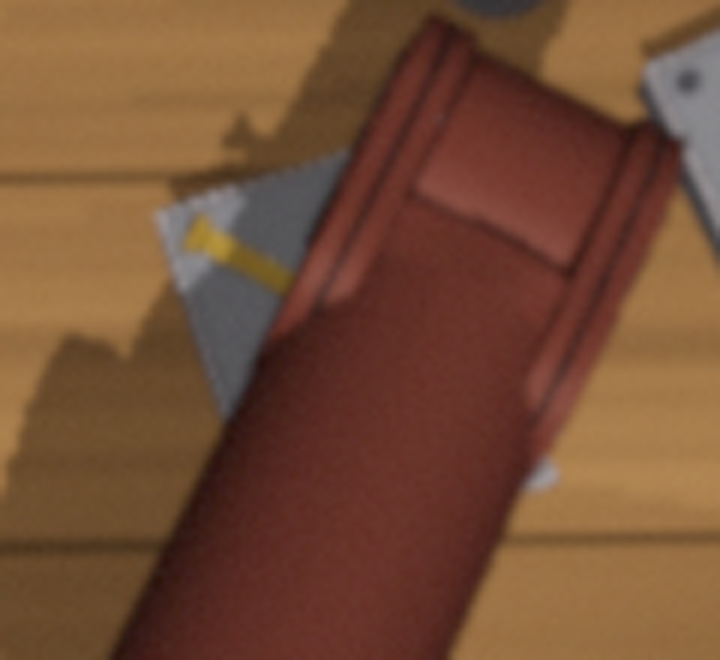

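Emit:
servo_tool(moves=[0,-0.006,0,0,0,-0.016,0,0,0,-0.016,0,0,0,-0.005,0,0,0,0,0,0])

```text
t: 21.98
ee_pos: [524.8, -222.1, 171.9]
orientation: [0.365, -0.605, 0.606, -0.366]
wrist_force: [-0.4, 0.8, -0.7]
grip_width: 56.5
```

Emit:
servo_tool(moves=[-0.01,0,0,0,-0.02,0,0,0,-0.02,0,0,0,-0.02,0,0,0,-0.01,0,0,0,0,0,0,0,0,0,0,0], claw=-1)

```text
t: 22.57
ee_pos: [560.8, -150.8, 169.7]
orientation: [-0.366, 0.605, -0.605, 0.365]
wrist_force: [-0.8, 0.1, -0.4]
grip_width: 17.7
```

```bash
cat >> h.py <<'E'
def YZ(c=(525,-221.8)):
    s,R,y=st();d=s['ee_pos'][:2]-np.array(c);a=np.radians(62.2)
    print('Y',round(d[0]*np.cos(a)+d[1]*np.sin(a),1),'X',round(d[0]*np.sin(a)-d[1]*np.cos(a),1),'tipZ',round(s['ee_pos'][2]+28,1))
E
python3 - <<'E'
from h import *
YZ()
for n in C: cv2.imwrite(f'pics/{n}15.png',arm.capture(n)[:,:,::-1])
crop('scene','pics/scene15.png','pics/s15.png',225,95,110,110,7)
crop('top','pics/top15.png','pics/t15.png',260,180,120,110,6)
E
```

```text
t 22.57 pos [ 560.8 -150.8  169.7] zyaw -27.72 tilt 0.08 F [-0.8  0.1 -0.4] T [-0.11  0.03  0.01] w 17.7 j [-0.42  0.24  0.72  1.7  -0.17  1.26 -0.15]
Y 79.5 X -1.4 tipZ 197.7
```

View pics/s15.png

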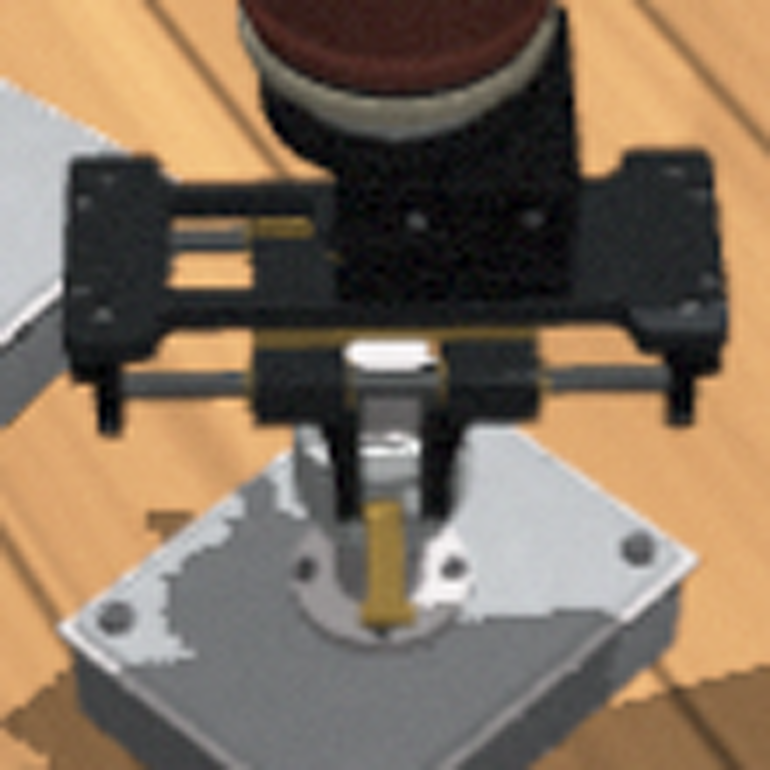

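View pics/t15.png

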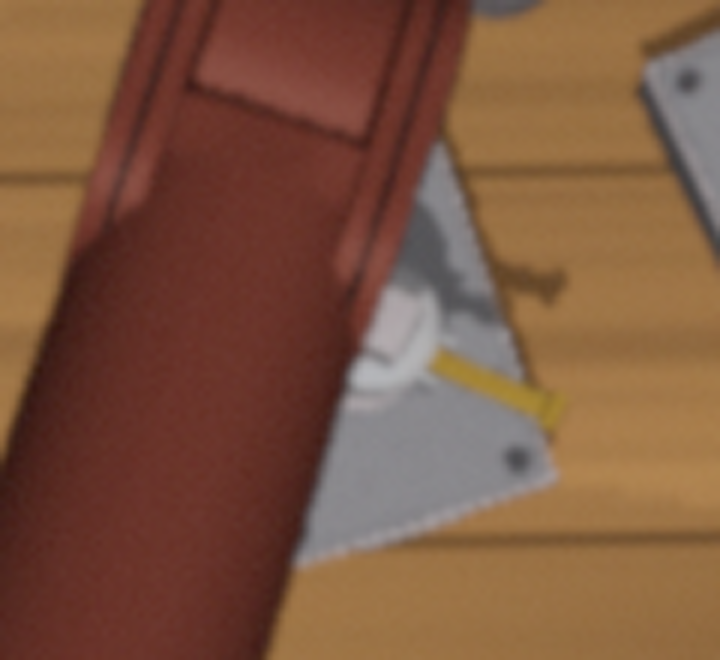

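Emit:
servo_tool(moves=[0,0.008,0,0,0,0.014,0,0,0,0.01,0,0,0,0.004,0,0,0,0,0,0])

```text
t: 23.08
ee_pos: [560.1, -151.2, 133.0]
orientation: [-0.366, 0.606, -0.605, 0.364]
wrist_force: [0.6, -0.1, 0.7]
grip_width: 0.2
```

Emit:
servo_tool(moves=[0,0.003,0,0,0,0.003,0,0,0,0.003,0,0,0,0.003,0,0,0,0,0,0])

```text
t: 23.5
ee_pos: [561.0, -150.9, 121.9]
orientation: [-0.366, 0.605, -0.605, 0.365]
wrist_force: [0.2, 0.1, 0.1]
grip_width: 0.2
```

```bash
python3 -c "
from h import *
YZ()"
```

```text
t 23.5 pos [ 561.  -150.9  121.9] zyaw -27.77 tilt 0.02 F [0.2 0.1 0.1] T [-0.12  0.05 -0.04] w 0.2 j [-0.4   0.29  0.71  1.76 -0.2   1.17 -0.13]
Y 79.5 X -1.2 tipZ 149.9
```

Emit:
servo_tool(moves=[0,0.003,0,0,0,0.003,0,0,0,0.003,0,0,0,0.003,0,0,0,0,0,0])

```text
t: 23.92
ee_pos: [560.9, -150.7, 109.7]
orientation: [-0.366, 0.605, -0.605, 0.365]
wrist_force: [-0.3, 0.8, -0.5]
grip_width: -0.0
```

Run:
```python
from h import *
YZ()
for n in ['scene']: cv2.imwrite(f'pics/{n}16.png',arm.capture(n)[:,:,::-1])
crop('scene','pics/scene16.png','pics/s16.png',225,95,110,110,7)
```

```text
t 23.92 pos [ 560.9 -150.7  109.7] zyaw -27.77 tilt 0.04 F [-0.3  0.8 -0.5] T [-0.08  0.02  0.01] w -0.0 j [-0.4   0.3   0.7   1.77 -0.21  1.15 -0.12]
Y 79.6 X -1.4 tipZ 137.7
```

View pics/s16.png

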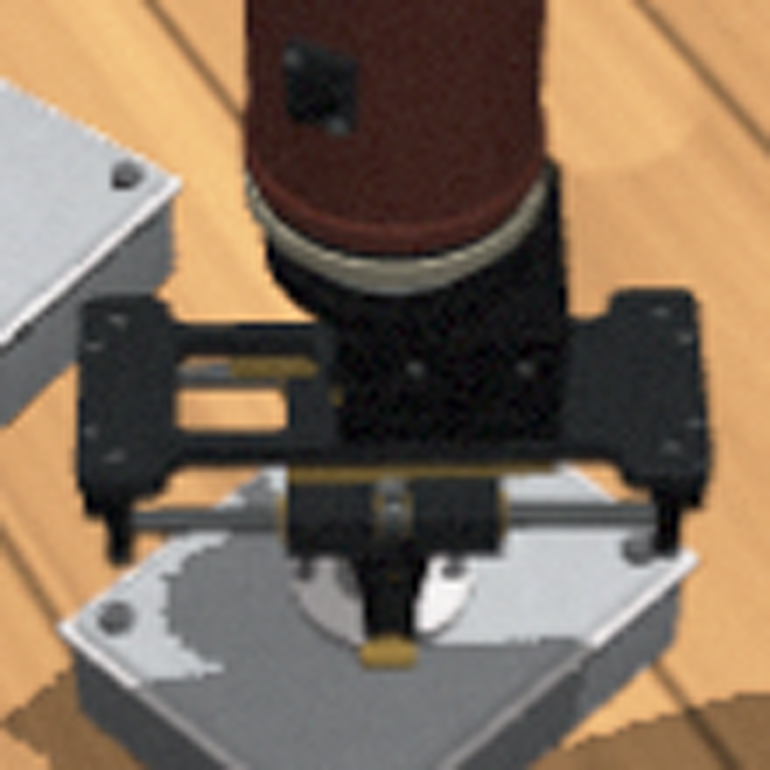

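Emit:
servo_tool(moves=[0,0.004,0,0,0,0.004,0,0,0,0.004,0,0,0,0.004,0,0,0,0.004,0,0,0,0.002,0,0,0,0,0,0])

```text
t: 24.55
ee_pos: [560.8, -150.9, 87.7]
orientation: [-0.366, 0.606, -0.605, 0.365]
wrist_force: [0.0, -0.5, 0.5]
grip_width: 0.6
```

Emit:
servo_tool(moves=[0.003,0,0,0,0.004,0,0,0,0.004,0,0,0,0.004,0,0,0,0,0,0,0])

```text
t: 24.97
ee_pos: [553.7, -165.3, 88.6]
orientation: [0.365, -0.606, 0.606, -0.365]
wrist_force: [1.2, 0.3, -0.5]
grip_width: 0.6
```

Run:
```python
from h import *
YZ()
for n in C: cv2.imwrite(f'pics/{n}17.png',arm.capture(n)[:,:,::-1])
crop('scene','pics/scene17.png','pics/s17.png',225,95,110,110,7)
crop('top','pics/top17.png','pics/t17.png',260,180,120,110,6)
```

```text
t 24.97 pos [ 553.7 -165.3   88.6] zyaw -27.84 tilt 0.02 F [ 1.2  0.3 -0.5] T [ 0.15 -0.06 -0.03] w 0.6 j [-0.37  0.32  0.7   1.8  -0.23  1.1  -0.08]
Y 63.4 X -0.9 tipZ 116.6
```

View pics/s17.png

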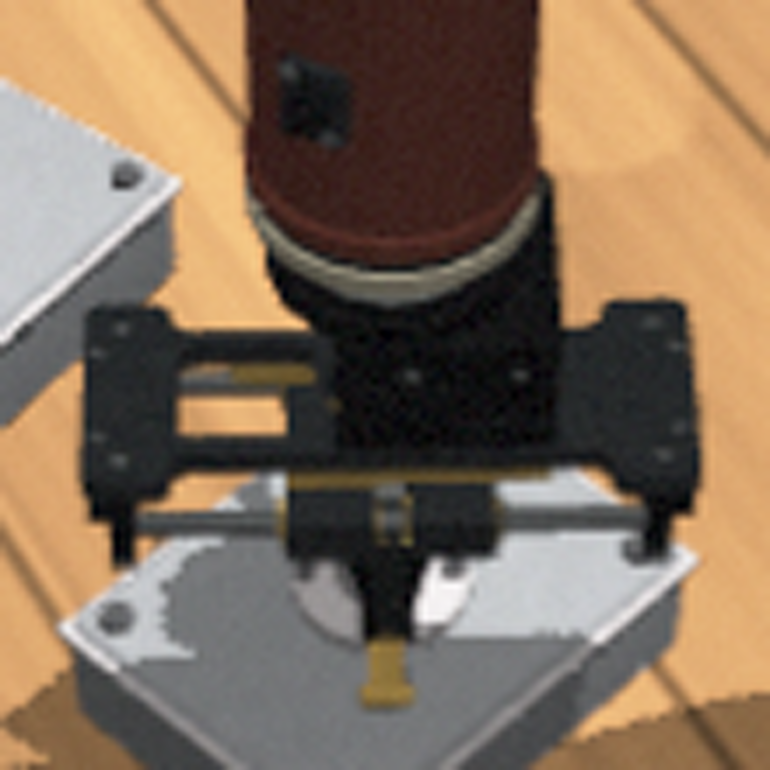

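Emit:
servo_tool(moves=[0.002,0,0,0,0.002,0,0,0,0.002,0,0,0,0.002,0,0,0,0,0,0,0])

```text
t: 25.48
ee_pos: [550.2, -171.5, 88.3]
orientation: [-0.365, 0.606, -0.605, 0.365]
wrist_force: [2.0, 2.1, -1.5]
grip_width: 0.5
```

Emit:
servo_tool(moves=[0.001,0,0,0,0.001,0,0,0,0.001,0,0,0,0.001,0,0,0,0,0,0,0])

```text
t: 25.9
ee_pos: [548.4, -174.9, 88.3]
orientation: [-0.365, 0.605, -0.605, 0.365]
wrist_force: [1.3, 1.8, -1.2]
grip_width: 0.5
```

Run:
```python
from h import *
YZ()
for n in C: cv2.imwrite(f'pics/{n}18.png',arm.capture(n)[:,:,::-1])
crop('scene','pics/scene18.png','pics/s18.png',225,95,110,110,7)
crop('top','pics/top18.png','pics/t18.png',260,180,120,110,6)
```

```text
t 25.9 pos [ 548.4 -174.9   88.3] zyaw -27.78 tilt 0.01 F [ 1.3  1.8 -1.2] T [ 0.56 -0.3  -0.05] w 0.5 j [-0.36  0.31  0.71  1.81 -0.22  1.1  -0.06]
Y 52.4 X -1.2 tipZ 116.3
```

View pics/s18.png

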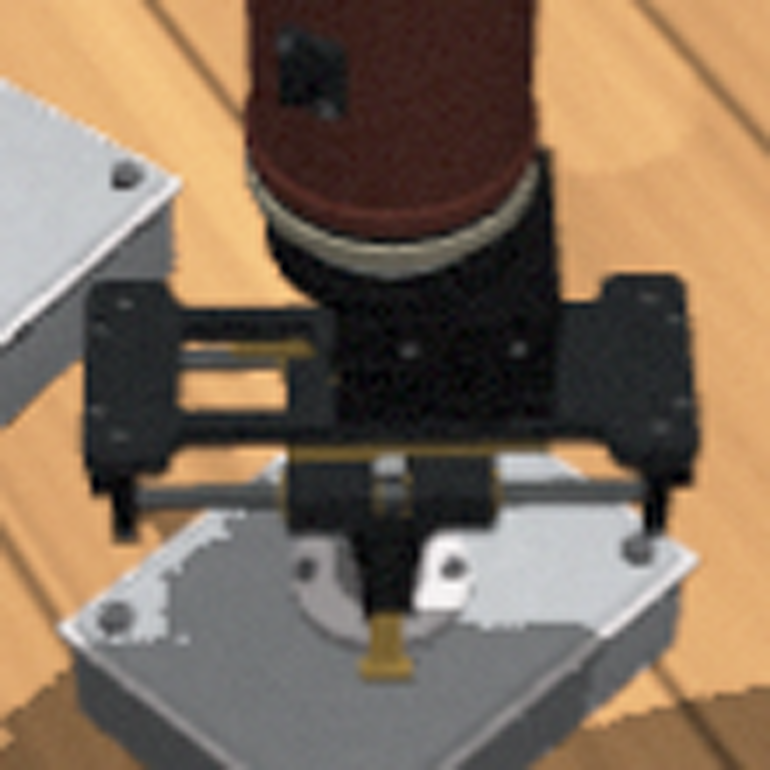

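View pics/t18.png

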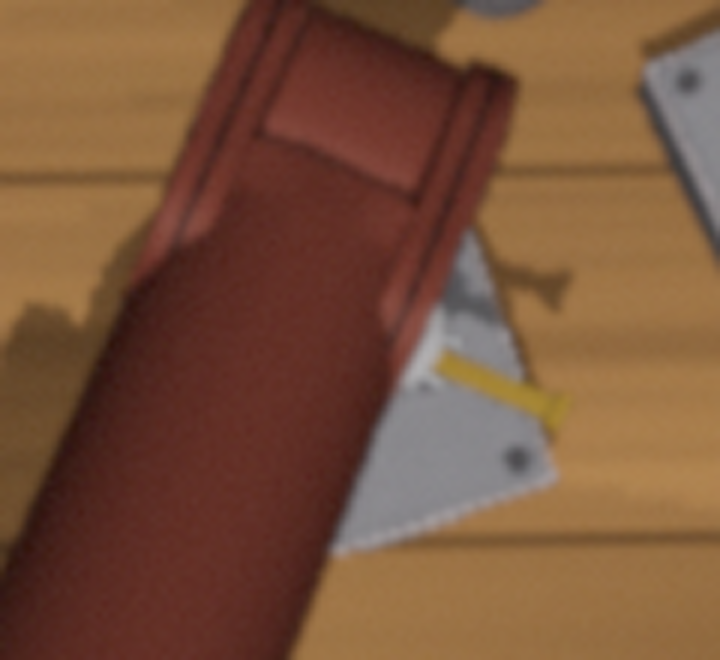

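Emit:
servo_tool(moves=[0.001,0.0005,0,0,0.001,0.0005,0,0,0.001,0,0,0,0,0,0,0])

```text
t: 26.33
ee_pos: [546.9, -177.7, 87.2]
orientation: [-0.365, 0.605, -0.605, 0.365]
wrist_force: [1.6, 2.6, -1.5]
grip_width: 0.3
```

Emit:
servo_tool(moves=[0.001,0,0,0,0.001,0,0,0,0,0,0,0])

```text
t: 26.58
ee_pos: [546.3, -178.8, 87.3]
orientation: [-0.365, 0.606, -0.605, 0.366]
wrist_force: [2.4, 5.5, -2.1]
grip_width: 0.6
```

Emit:
servo_tool(moves=[0.0007,0,0,0,0.0007,0,0,0,0,0,0,0])

```text
t: 26.83
ee_pos: [546.3, -178.8, 87.3]
orientation: [-0.365, 0.606, -0.605, 0.366]
wrist_force: [3.8, 8.0, -3.0]
grip_width: 0.4
```

Run:
```python
from h import *
YZ()
for n in C: cv2.imwrite(f'pics/{n}19.png',arm.capture(n)[:,:,::-1])
crop('scene','pics/scene19.png','pics/s19.png',225,95,110,110,7)
```

```text
t 26.83 pos [ 546.3 -178.8   87.3] zyaw -27.69 tilt 0.11 F [ 3.8  8.  -3. ] T [ 1.67 -0.83  0.05] w 0.4 j [-0.35  0.31  0.71  1.81 -0.23  1.1  -0.05]
Y 48.0 X -1.2 tipZ 115.3
```

View pics/s19.png

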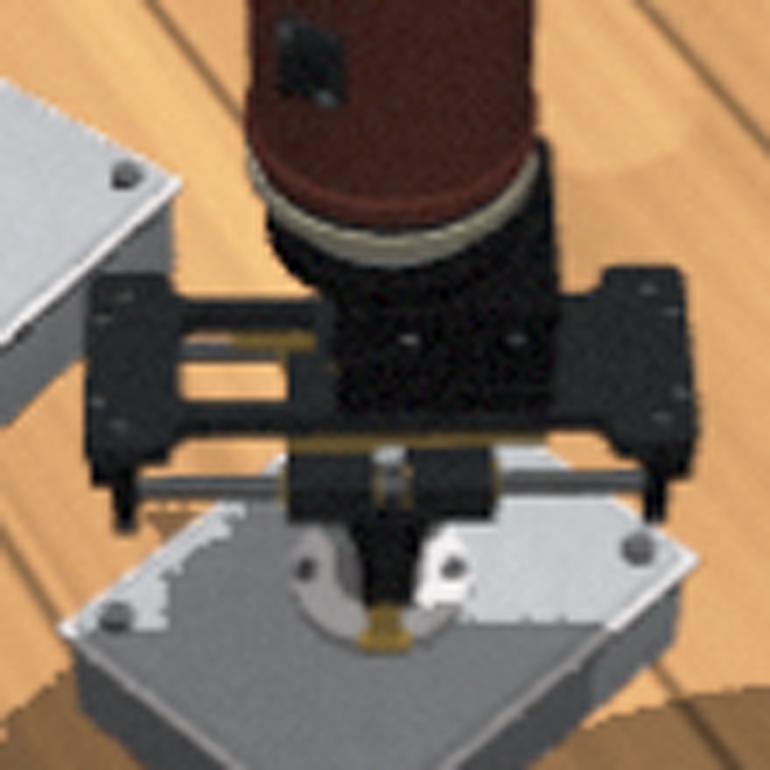

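Emit:
servo_tool(moves=[-0.004,0,0,0,-0.01,0,0,0,-0.016,0,0,0,-0.01,-0.01,0,0,0,-0.025,0,0,0,-0.03,0,0,0,-0.015,0,0,0,0,0,0])

```text
t: 27.6
ee_pos: [566.4, -146.0, 172.0]
orientation: [0.364, -0.604, 0.607, -0.367]
wrist_force: [-0.3, -0.8, -0.1]
grip_width: 0.6
```

Emit:
servo_tool(moves=[0.015,0,0,0,0.025,0,0,0,0.03,0,0,0,0.03,0,0,0,0.03,0,0,0,0.02,0,0,0,0.01,0,0,0,0,0,0,0,0,0,0,0])

```text
t: 28.35
ee_pos: [489.6, -286.3, 166.9]
orientation: [-0.365, 0.606, -0.605, 0.365]
wrist_force: [0.4, 0.5, -0.4]
grip_width: 0.5
```

Run:
```python
from h import *
YZ()
for n in C: cv2.imwrite(f'pics/{n}20.png',arm.capture(n)[:,:,::-1])
crop('scene','pics/scene20.png','pics/s20.png',235,105,80,90,8)
crop('top','pics/top20.png','pics/t20.png',260,180,120,110,6)
```

```text
t 28.35 pos [ 489.6 -286.3  166.9] zyaw -27.81 tilt 0.05 F [ 0.4  0.5 -0.4] T [-0.05  0.05  0.01] w 0.5 j [-0.24  0.22  0.8   1.74 -0.17  1.25  0.12]
Y -73.6 X -1.3 tipZ 194.9
```

View pics/s20.png

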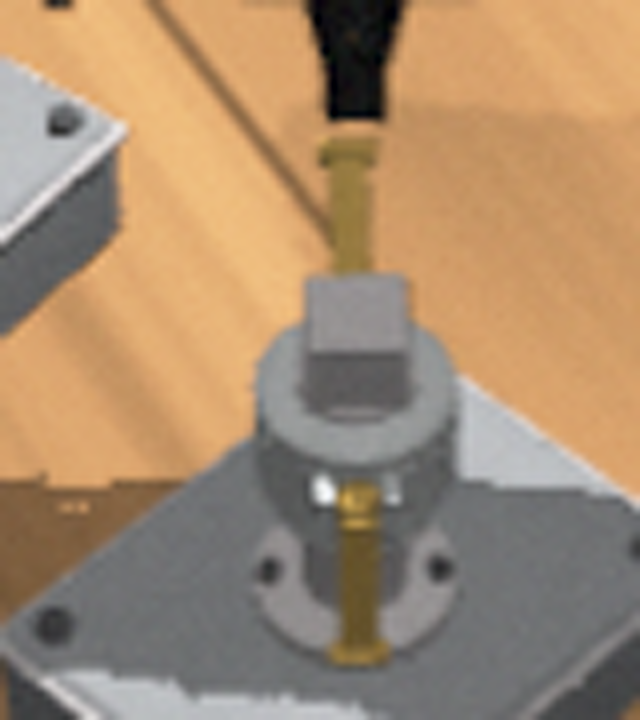

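View pics/t20.png

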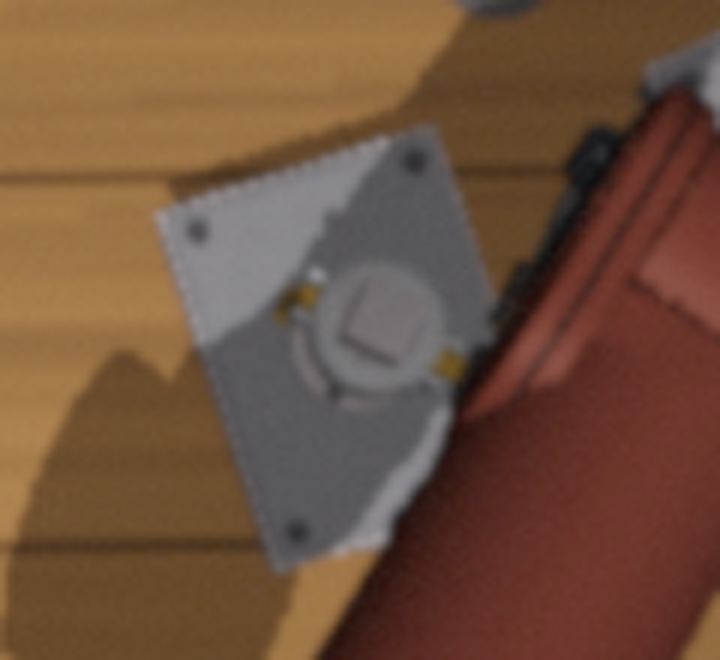

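```bash
cat >> h.py <<'E'
def camtip(c,th,side,mouth=115,yaw=62.2,off=3):
    e=np.array([np.cos(np.radians(yaw)),np.sin(np.radians(yaw))])*side
    b=th-np.radians(30)  # below level
    L=np.sqrt(61**2-off**2)
    Y=32+L*np.cos(b)+off*np.sin(b); Z=mouth+18-L*np.sin(b)+off*np.cos(b)
    return [c[0]+e[0]*Y,c[1]+e[1]*Y,Z]
E
python3 - <<'E'
from h import *
c=(525,-221.8)
k=lambda n,q,o,s:((proj(n,q)[0]-o+.5)*s-.5).round(1)
for n,o,s in (('scene',[235,105],8),('top',[260,180],6)):
    print(n,'plug',k(n,[*c,181],o,s))
    for th in (1.6,1.7,1.8,1.9,2.0,2.1): print(th,k(n,camtip(c,th,1),o,s))
E
```

```text
scene plug [354.  307.3]
1.6 [357.5 695. ]
1.7 [357.1 686.7]
1.8 [356.6 676.6]
1.9 [356.2 664.9]
2.0 [355.7 651.7]
2.1 [355.3 637.2]
top plug [380.7 312.8]
1.6 [239.1 275. ]
1.7 [248.9 280.8]
1.8 [259.1 286.7]
1.9 [269.8 292.7]
2.0 [280.9 298.6]
2.1 [292.1 304.5]
```

Emit:
servo_tool(moves=[-0.01,0,0,0,-0.025,0,0,4,-0.03,0,0,0,-0.03,0,0,0,-0.025,0,0,0,-0.015,0,0,0,-0.007,0,0,0,0,0,0,7,0,0,0,7,0,0,0,7,0,0,0,7,0,0,0,7,0,0,0,6,0,0,0,0,0,0,0,0])

```text
t: 29.7
ee_pos: [562.0, -165.3, 167.4]
orientation: [0.107, -0.699, 0.699, -0.107]
wrist_force: [0.4, -0.8, 1.1]
grip_width: 0.3
```

```bash
cat >> h.py <<'E'
def goY(Y,X=0,Z=None,c=(525,-221.8)):
    s,R,y=st();a=np.radians(62.2);e=np.array([np.cos(a),np.sin(a),0]);f=np.array([np.sin(a),-np.cos(a),0])
    t=np.array([*c,s['ee_pos'][2]])+Y*e+X*f
    if Z: t[2]=Z-28
    print('shift',(R.T@(t-s['ee_pos'])/1000).round(4),'per 1mm inward(+Y side)',(R.T@-e).round(3))
E
python3 -c "
from h import *
YZ();goY(70)"
```

```text
t 29.7 pos [ 562.  -165.3  167.4] zyaw -72.62 tilt 0.03 F [ 0.4 -0.8  1.1] T [-0.05  0.17 -0.02] w 0.3 j [-0.5   0.28  0.85  1.7  -0.22  1.26 -0.86]
Y 67.3 X 6.4 tipZ 195.4
t 29.7 pos [ 562.  -165.3  167.4] zyaw -72.62 tilt 0.03 F [ 0.4 -0.8  1.1] T [-0.05  0.17 -0.02] w 0.3 j [-0.5   0.28  0.85  1.7  -0.22  1.26 -0.86]
shift [ 0.0026 -0.     -0.0064] per 1mm inward(+Y side) [0.709 0.001 0.705]
```

Emit:
servo_tool(moves=[0.0026,0,-0.0064,0,0,0.012,0,0,0,0.024,0,0,0,0.024,0,0,0,0.014,0,0,0,0.006,0,0,0,0,0,0,0,0,0,0])

```text
t: 30.37
ee_pos: [557.9, -159.6, 87.6]
orientation: [0.106, -0.699, 0.699, -0.106]
wrist_force: [-0.3, -0.5, 1.0]
grip_width: 0.3
```

```bash
python3 -c "
from h import *
YZ();goY(55,0,115)"
```

```text
t 30.37 pos [ 557.9 -159.6   87.6] zyaw -72.74 tilt 0.01 F [-0.3 -0.5  1. ] T [-0.09  0.11  0.02] w 0.3 j [-0.47  0.35  0.82  1.8  -0.28  1.11 -0.82]
Y 70.4 X 0.1 tipZ 115.6
t 30.37 pos [ 557.9 -159.6   87.6] zyaw -72.74 tilt 0.01 F [-0.3 -0.5  1. ] T [-0.09  0.11  0.02] w 0.3 j [-0.47  0.35  0.82  1.8  -0.28  1.11 -0.82]
shift [0.011  0.0006 0.0108] per 1mm inward(+Y side) [0.708 0.    0.706]
```

Emit:
servo_tool(moves=[0.003,0,0.003,0,0.004,0,0.004,0,0.003,0,0.003,0,0.001,0,0.001,0,0,0,0,0,0,0,0,0])

```text
t: 30.87
ee_pos: [550.7, -173.3, 87.6]
orientation: [-0.106, 0.699, -0.699, 0.106]
wrist_force: [1.2, 0.1, -0.6]
grip_width: 1.0
```

Emit:
servo_tool(moves=[0.0007,0,0.0007,0,0.0007,0,0.0007,0,0,0,0,0])

```text
t: 31.12
ee_pos: [549.7, -175.0, 87.4]
orientation: [0.106, -0.699, 0.699, -0.106]
wrist_force: [0.2, -0.6, -0.8]
grip_width: 0.6
```

Emit:
servo_tool(moves=[0.0007,0,0.0007,0,0,0,0,0])

```text
t: 31.28
ee_pos: [549.2, -176.0, 87.4]
orientation: [0.106, -0.699, 0.699, -0.106]
wrist_force: [0.1, -0.1, -0.8]
grip_width: 0.4
```

Emit:
servo_tool(moves=[0.0007,0,0.0007,0,0,0,0,0])

```text
t: 31.45
ee_pos: [548.9, -176.6, 87.3]
orientation: [-0.106, 0.699, -0.699, 0.106]
wrist_force: [0.6, -0.1, -0.1]
grip_width: 0.3
```

Emit:
servo_tool(moves=[0.0007,0,0.0007,0,0,0,0,0])

```text
t: 31.62
ee_pos: [548.6, -177.0, 87.3]
orientation: [-0.106, 0.699, -0.699, 0.106]
wrist_force: [2.0, 2.0, -1.0]
grip_width: 0.5
```

Emit:
servo_tool(moves=[0.0007,0,0.0007,0,0,0,0,0])

```text
t: 31.78
ee_pos: [548.2, -177.6, 87.2]
orientation: [-0.106, 0.699, -0.699, 0.106]
wrist_force: [2.5, 4.2, -1.9]
grip_width: 0.2
```

Emit:
servo_tool(moves=[0.0005,0,0.0005,0,0,0,0,0])

```text
t: 31.95
ee_pos: [548.0, -177.9, 87.1]
orientation: [-0.106, 0.699, -0.699, 0.106]
wrist_force: [4.2, 4.8, -4.5]
grip_width: 0.4
```

```bash
python3 -c "
from h import *
YZ()"
```

```text
t 31.95 pos [ 548.  -177.9   87.1] zyaw -72.72 tilt 0.06 F [ 4.2  4.8 -4.5] T [ 1.04 -0.69  0.01] w 0.4 j [-0.45  0.34  0.83  1.81 -0.28  1.11 -0.79]
Y 49.5 X -0.1 tipZ 115.1
```

Emit:
servo_tool(moves=[0.0005,0,0.0005,0,0,0,0,0])

```text
t: 32.12
ee_pos: [548.0, -178.0, 87.1]
orientation: [-0.106, 0.7, -0.699, 0.107]
wrist_force: [3.8, 7.6, -4.1]
grip_width: 0.6
```

Emit:
servo_tool(moves=[0.0005,0,0.0005,0,0,0,0,0])

```text
t: 32.28
ee_pos: [547.9, -178.1, 87.1]
orientation: [-0.106, 0.7, -0.698, 0.107]
wrist_force: [6.0, 6.6, -3.8]
grip_width: 0.3
```

```bash
python3 -c "
from h import *
YZ()"
```

```text
t 32.28 pos [ 547.9 -178.1   87.1] zyaw -72.67 tilt 0.13 F [ 6.   6.6 -3.8] T [ 1.72 -1.07 -0.05] w 0.3 j [-0.44  0.34  0.83  1.81 -0.28  1.11 -0.79]
Y 49.4 X -0.1 tipZ 115.1
```

Emit:
servo_tool(moves=[-0.002,0,-0.002,0,-0.005,0,-0.005,0,-0.007,0,-0.007,0,0,-0.01,0,0,0,-0.025,0,0,0,-0.03,0,0,0,-0.017,0,0,0,0,0,0,0.007,0,0.007,0,0.018,0,0.018,0,0.021,0,0.021,0,0.021,0,0.021,0,0.021,0,0.021,0,0.012,0,0.012,0,0.005,0,0.005,0,0,0,0,0,0,0,0,0])

```text
t: 33.7
ee_pos: [487.0, -293.5, 168.8]
orientation: [-0.106, 0.699, -0.699, 0.106]
wrist_force: [0.4, -0.1, 0.2]
grip_width: 0.3
```

Run:
```python
from h import *
YZ();goY(-80)
for n in C: cv2.imwrite(f'pics/{n}21.png',arm.capture(n)[:,:,::-1])
crop('scene','pics/scene21.png','pics/s21.png',235,105,80,90,8)
crop('top','pics/top21.png','pics/t21.png',260,180,120,110,6)
```

```text
t 33.7 pos [ 487.  -293.5  168.8] zyaw -72.77 tilt 0.06 F [ 0.4 -0.1  0.2] T [-0.03  0.08  0.03] w 0.3 j [-0.32  0.25  0.92  1.74 -0.21  1.26 -0.61]
Y -81.2 X -0.2 tipZ 196.8
t 33.7 pos [ 487.  -293.5  168.8] zyaw -72.77 tilt 0.06 F [ 0.4 -0.1  0.2] T [-0.03  0.08  0.03] w 0.3 j [-0.32  0.25  0.92  1.74 -0.21  1.26 -0.61]
shift [-0.001  -0.     -0.0007] per 1mm inward(+Y side) [ 0.707 -0.     0.707]
```

View pics/s21.png

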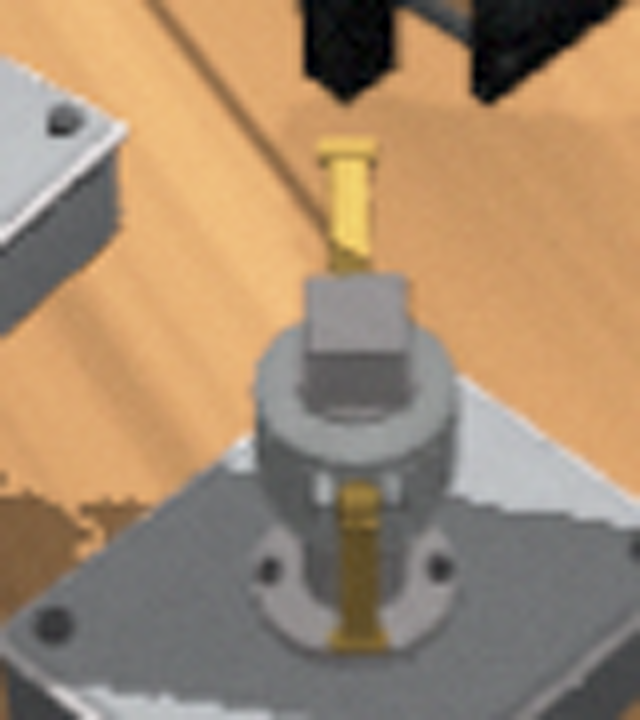

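View pics/t21.png

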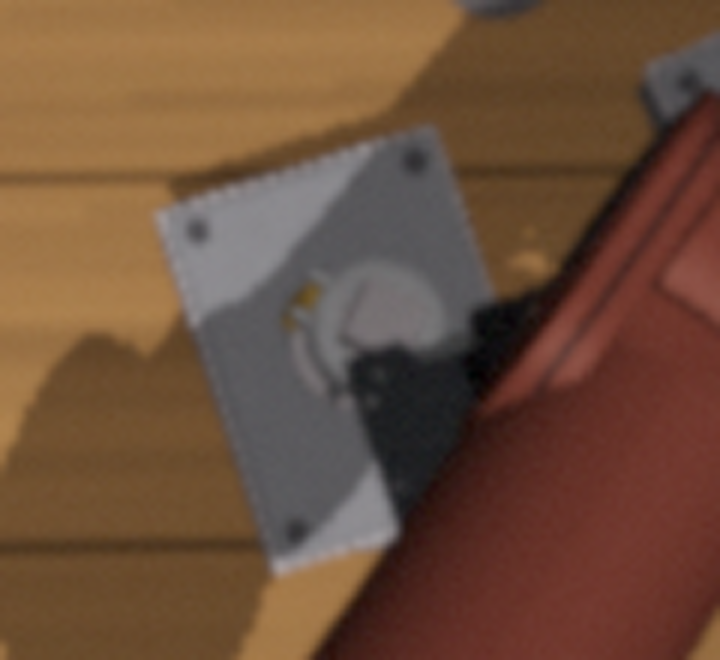

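Emit:
servo_tool(moves=[0,0.01,0,0,0,0.014,0,0,0,0.01,0,0,0,0.004,0,0,0,0.003,0,0,0,0.003,0,0,0,0.003,0,0,0,0.003,0,0,0,0.003,0,0,0,0,0,0])

```text
t: 34.63
ee_pos: [486.8, -294.1, 116.0]
orientation: [-0.106, 0.699, -0.699, 0.106]
wrist_force: [-0.2, -0.2, 0.6]
grip_width: 0.6
```

Emit:
servo_tool(moves=[0,0.004,0,0,0,0.004,0,0,0,0.004,0,0,0,0.004,0,0,0,0.004,0,0,0,0.004,0,0,0,0.003,0,0,0,0.002,0,0,0,0,0,0,0,0,0,0])

```text
t: 35.47
ee_pos: [486.8, -294.2, 87.3]
orientation: [-0.106, 0.699, -0.699, 0.106]
wrist_force: [-0.4, 0.0, 0.2]
grip_width: 0.3
```

Run:
```python
from h import *
YZ();goY(-60,0,115.2)
for n in C: cv2.imwrite(f'pics/{n}22.png',arm.capture(n)[:,:,::-1])
crop('scene','pics/scene22.png','pics/s22.png',225,65,90,110,6.5)
```

```text
t 35.47 pos [ 486.8 -294.2   87.3] zyaw -72.78 tilt 0.02 F [-0.4  0.   0.2] T [-0.03  0.14  0.01] w 0.3 j [-0.27  0.34  0.89  1.83 -0.29  1.11 -0.55]
Y -81.9 X -0.0 tipZ 115.3
t 35.47 pos [ 486.8 -294.2   87.3] zyaw -72.78 tilt 0.02 F [-0.4  0.   0.2] T [-0.03  0.14  0.01] w 0.3 j [-0.27  0.34  0.89  1.83 -0.29  1.11 -0.55]
shift [-0.0155  0.0001 -0.0154] per 1mm inward(+Y side) [0.707 0.    0.707]
```

View pics/s22.png

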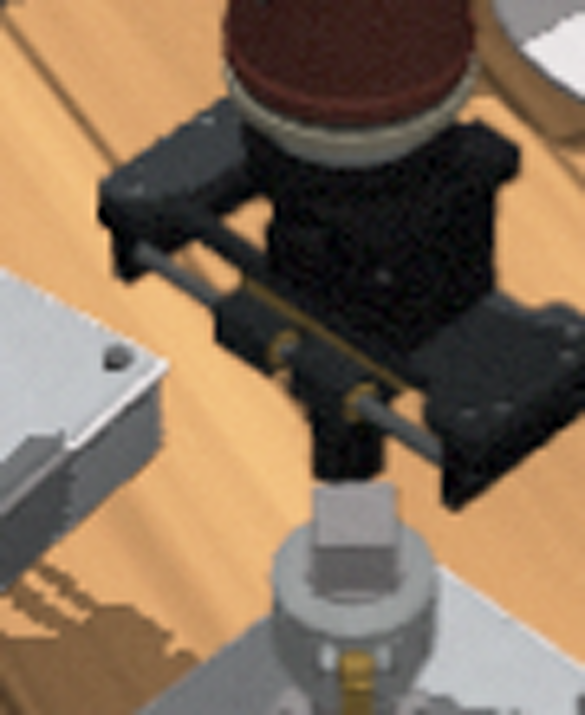

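Emit:
servo_tool(moves=[-0.002,0,-0.002,0,-0.003,0,-0.003,0,-0.003,0,-0.003,0,-0.003,0,-0.003,0,-0.003,0,-0.003,0,-0.003,0,-0.003,0,-0.002,0,-0.002,0,0,0,0,0,0,0,0,0])

```text
t: 36.32
ee_pos: [499.6, -269.9, 87.3]
orientation: [-0.106, 0.699, -0.699, 0.106]
wrist_force: [0.1, -0.9, -0.6]
grip_width: 0.5
```

Run:
```python
from h import *
YZ()
```

```text
t 36.32 pos [ 499.6 -269.9   87.3] zyaw -72.75 tilt 0.02 F [ 0.1 -0.9 -0.6] T [-0.31  0.29  0.  ] w 0.5 j [-0.31  0.34  0.88  1.83 -0.29  1.11 -0.6 ]
Y -54.4 X -0.0 tipZ 115.3
```

Emit:
servo_tool(moves=[-0.0007,0,-0.0007,0,-0.0007,0,-0.0007,0,0,0,0,0])

```text
t: 36.57
ee_pos: [500.2, -268.8, 87.3]
orientation: [0.106, -0.699, 0.699, -0.106]
wrist_force: [-1.1, -3.1, -1.1]
grip_width: 0.5
```

Emit:
servo_tool(moves=[-0.0007,0,-0.0007,0,0,0,0,0])

```text
t: 36.73
ee_pos: [500.7, -267.9, 87.3]
orientation: [0.106, -0.699, 0.699, -0.106]
wrist_force: [-1.4, -4.2, -2.8]
grip_width: 0.4
```

Emit:
servo_tool(moves=[-0.0007,0,-0.0007,0,0,0,0,0])

```text
t: 36.9
ee_pos: [501.1, -266.9, 87.2]
orientation: [0.106, -0.699, 0.699, -0.106]
wrist_force: [-2.0, -3.3, -2.9]
grip_width: 0.6
```

Emit:
servo_tool(moves=[-0.0007,0,-0.0007,0,0,0,0,0])

```text
t: 37.07
ee_pos: [501.4, -266.3, 87.2]
orientation: [0.106, -0.699, 0.699, -0.106]
wrist_force: [-1.6, -4.5, -3.1]
grip_width: 0.4
```

Emit:
servo_tool(moves=[-0.0007,0,-0.0007,0,0,0,0,0])

```text
t: 37.23
ee_pos: [501.5, -266.1, 87.2]
orientation: [0.106, -0.699, 0.7, -0.105]
wrist_force: [-3.2, -6.5, -4.2]
grip_width: 0.4
```

Emit:
servo_tool(moves=[-0.0005,0,-0.0005,0,0,0,0,0])

```text
t: 37.4
ee_pos: [501.6, -266.0, 87.2]
orientation: [0.106, -0.699, 0.7, -0.105]
wrist_force: [-2.8, -9.0, -4.7]
grip_width: 0.2
```

Run:
```python
from h import *
YZ()
```

```text
t 37.4 pos [ 501.6 -266.    87.2] zyaw -72.85 tilt 0.13 F [-2.8 -9.  -4.7] T [-1.96  0.93 -0.03] w 0.2 j [-0.32  0.34  0.88  1.83 -0.29  1.11 -0.61]
Y -50.1 X -0.1 tipZ 115.2
```

Emit:
servo_tool(moves=[-0.0005,0,-0.0005,0,0,0,0,0])

```text
t: 37.57
ee_pos: [501.6, -266.0, 87.1]
orientation: [0.106, -0.698, 0.7, -0.105]
wrist_force: [-4.5, -9.7, -5.9]
grip_width: 0.2
```

Emit:
servo_tool(moves=[0.002,0,0.002,0,0.005,0,0.005,0,0.007,0,0.007,0,0.004,-0.01,0.004,0,0,-0.025,0,0,0,-0.03,0,0,0,-0.03,0,0,0,-0.025,0,0,0,0,0,0,0,0,0,0])

```text
t: 38.4
ee_pos: [491.8, -287.2, 209.5]
orientation: [0.105, -0.699, 0.699, -0.107]
wrist_force: [-0.9, 0.7, -0.6]
grip_width: 0.5
```

Run:
```python
from h import *
YZ()
for n in C: cv2.imwrite(f'pics/{n}23.png',arm.capture(n)[:,:,::-1])
crop('scene','pics/scene23.png','pics/s23.png',235,105,80,90,8)
crop('top','pics/top23.png','pics/t23.png',260,180,120,110,6)
```

```text
t 38.4 pos [ 491.8 -287.2  209.5] zyaw -72.79 tilt 0.21 F [-0.9  0.7 -0.6] T [-0.07  0.09 -0.02] w 0.5 j [-0.35  0.21  0.94  1.68 -0.18  1.33 -0.65]
Y -73.3 X 1.1 tipZ 237.5
```

View pics/s23.png

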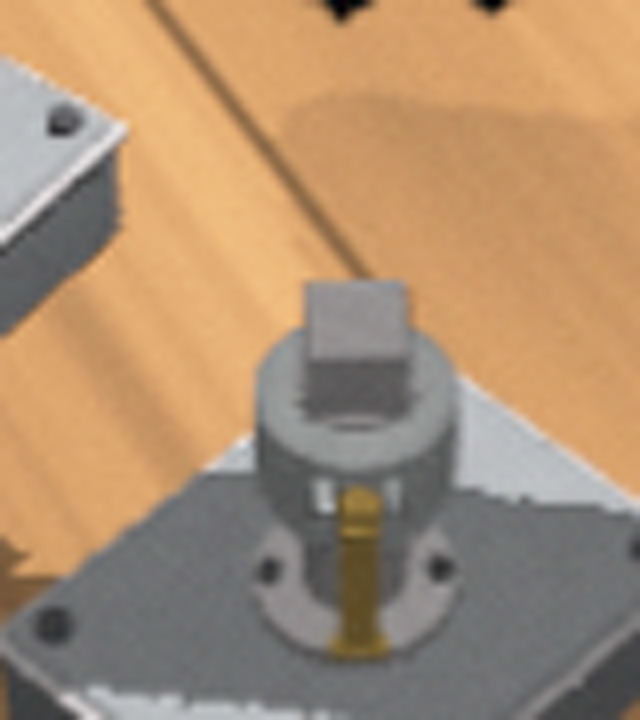

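View pics/t23.png

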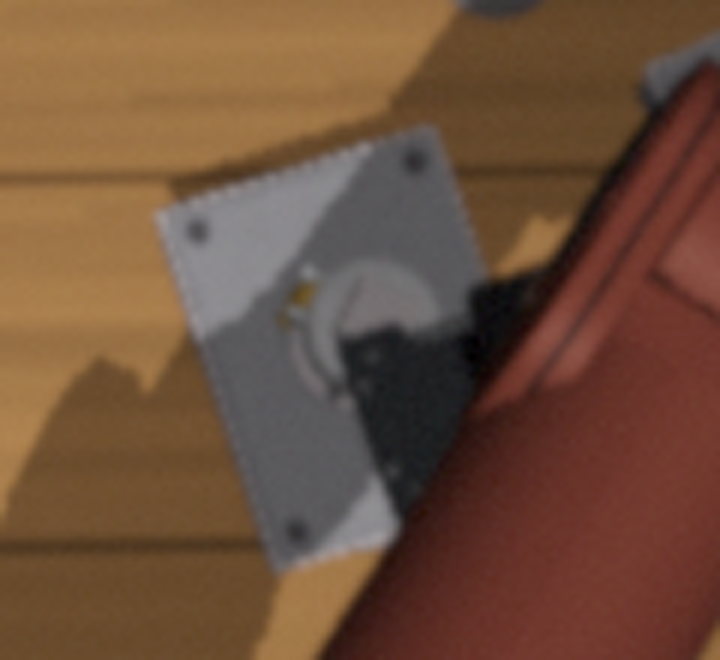

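Run:
```python
from h import *
to([520,20,270])
```

```text
t 38.5 pos [ 490.8 -286.3  207.2] zyaw -72.78 tilt 0.04 F [-0.8 -0.5  0.1] T [-0.03  0.16  0.02] w 0.4 j [-0.35  0.21  0.94  1.69 -0.18  1.33 -0.65]
shift [-0.1186 -0.0626 -0.284 ]
```

Emit:
servo_tool(moves=[0,-0.02,0,0,0,-0.03,0,0,-0.004,-0.013,-0.01,0,-0.009,0,-0.022,0,-0.011,0,-0.027,0,-0.011,0,-0.027,0,-0.011,0,-0.027,0,-0.011,0,-0.027,0,-0.011,0,-0.027,0,-0.011,0,-0.027,0,-0.011,0,-0.027,0,-0.011,0,-0.027,0,-0.009,0,-0.022,0,-0.004,0,-0.01,0,0,0,0,0,0,0,0,0])

```text
t: 39.83
ee_pos: [516.7, 13.8, 269.7]
orientation: [0.106, -0.699, 0.699, -0.105]
wrist_force: [0.1, -0.6, -0.4]
grip_width: 0.2
```

Run:
```python
from h import *
YZ()
for n in C: cv2.imwrite(f'pics/{n}24.png',arm.capture(n)[:,:,::-1])
crop('scene','pics/scene24.png','pics/s24.png',235,105,80,90,8)
crop('top','pics/top24.png','pics/t24.png',280,190,80,80,9)
```

```text
t 39.83 pos [516.7  13.8 269.7] zyaw -72.78 tilt 0.09 F [ 0.1 -0.6 -0.4] T [-0.12  0.08  0.  ] w 0.2 j [-0.77  0.01  0.67  1.69 -0.    1.44 -1.37]
Y 204.6 X -117.2 tipZ 297.7
```

View pics/s24.png

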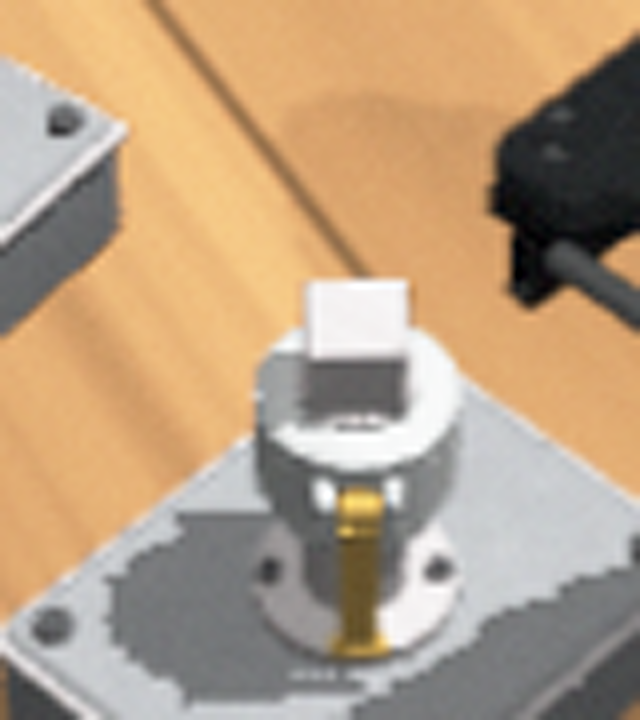

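View pics/t24.png

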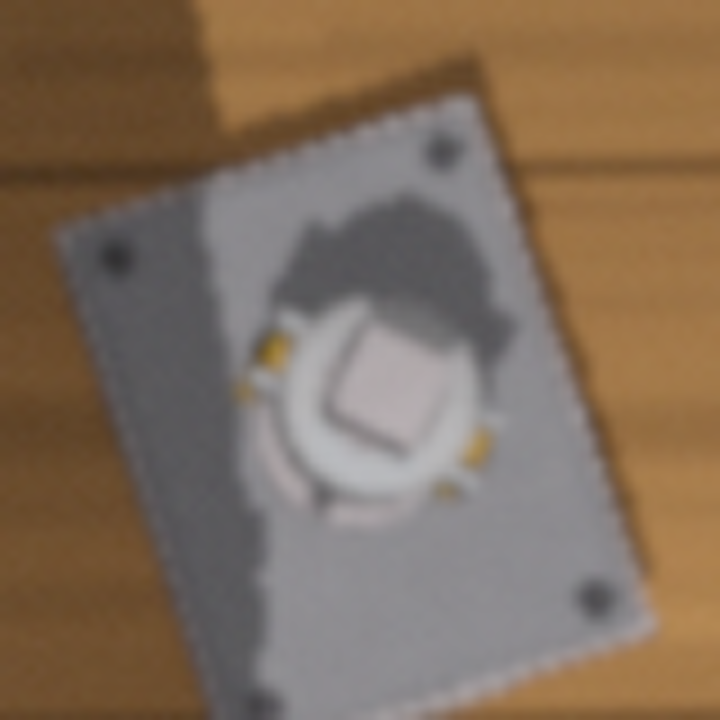

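Run:
```python
from h import *
c=np.array([525.4,-221]);f=np.array([np.sin(np.radians(62.2)),-np.cos(np.radians(62.2))])*9
im=cv2.imread('pics/top24.png');
b=None
k=lambda q:((proj('top',q)[0]-[280,190]+.5)*9-.5).round(1)
print('plug',k([*c,181]),'shell',k([*c,152]))
for side in(1,-1):
  for th in(1.9,2.0,2.1):
    t=np.array(camtip(c,th,side));print(side,th,[k(t+np.r_[s*f,0]) for s in(-1,1)])
# hinge pt outer
cu=[(circ(c,152,30.5),(0,255,0)),(sq(c,181,-27.8),(0,255,0))]
for side in(1,-1):
    t=np.array(camtip(c,2.1,side));cu.append((np.array([t-np.r_[f,0],t+np.r_[f,0]]),(0,0,255)))
    t=np.array(camtip(c,1.9,side));cu.append((np.array([t-np.r_[f,0],t+np.r_[f,0]]),(255,0,0)))
ov2('top','pics/top24.png','pics/t24o.png',cu,280,190,80,80,9)
```

```text
plug [388.6 378.1] shell [378.7 388.4]
1 1.9 [array([209.9, 373.1]), array([235., 323.])]
1 2.0 [array([226.4, 382. ]), array([251.5, 331.9])]
1 2.1 [array([243.4, 390.8]), array([268.4, 340.7])]
-1 1.9 [array([473.4, 506.1]), array([498.2, 455.6])]
-1 2.0 [array([456.1, 497.8]), array([480.9, 447.4])]
-1 2.1 [array([438.7, 489.3]), array([463.5, 439. ])]
```

View pics/t24o.png

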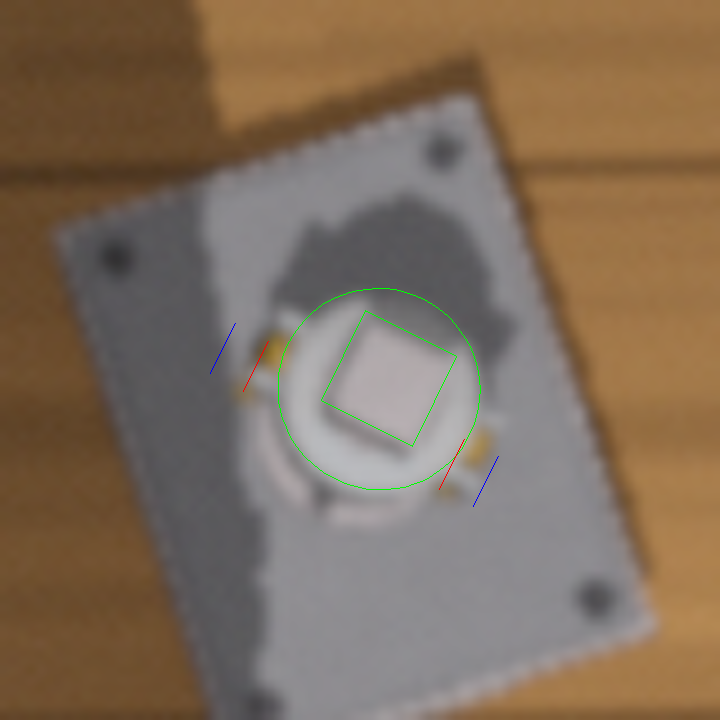

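Run:
```python
from h import *
a=cv2.imread('pics/top24.png');cv2.imwrite('pics/f.png',cv2.resize(a,(800,600)))
```

```text
(no output)
```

View pics/f.png

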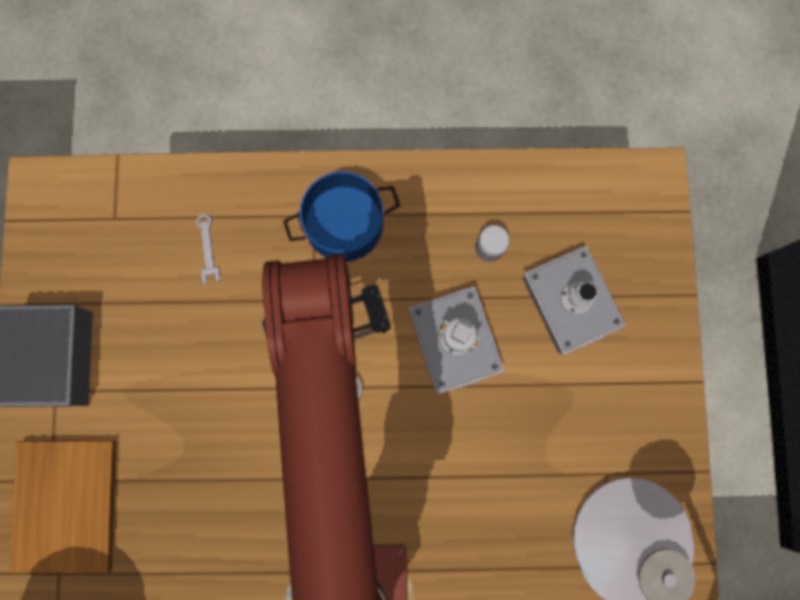

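The pot, can, wrench, wheel and second tank are where they started, the coupling is on the near adaptor with both cams down, and the arm touches nothing. I'm handing the job in.

```bash
python3 -c "
from plant import arm
print(arm.close_job())"
```

```text
the job is handed in; nothing more can be done
None
```

The coupling is on the near adaptor, pushed home, with both cam arms swung fully down, and I handed the job in at about 40 s of the 72 s.

- **Seating:** The seal met the bore at 134 mm reported height. The coupling went 6 mm further and stopped hard on metal at 128 mm. The push peaked at about 26 N on the fitting, counting the coupling's own weight. It stayed put when I let go.
- **Left cam:** A flat push stopped short, at about 2.04 rad by picture. I pressed it again with the closed fingers turned 45°, to a hard stop.
- **Right cam:** I pressed it the same way in one go, to a hard stop.
- **Final pictures:** Both arms read about 2.07 to 2.1 rad, with roughly 0.05 rad uncertainty. Pressing the right cam slid the coupling about 2 mm sideways, which is the fit's play. The bystanders had not visibly moved, though the wheel was mostly hidden under the arm in the last view, and the robot was touching nothing.

**What disagreed or went wrong:**
- **Fingertip height:** The fingertips sat about 39 mm higher than the reported tool position and the stated finger length imply. The first grasp therefore closed on air above the plug.
- **Excess force:** Finding that height by touching the plug's top with closed fingertips, I stepped down too far in one go. The wrist force reached about 66 N (over 70 N in total) on the free coupling standing on the bench. That is below the 120 N wrist limit, and the fingertips made the contact rather than the gripper's body. The coupling was not yet on the adaptor, so the fitting was not involved, but it was firmer than I intended.
- **Cameras:** The two views disagreed with each other by about 5 mm, so I aligned the coupling and adaptor by relative measurement.

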